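# Dock control units on the bench tester with cam locks

## Robot

A 6-joint arm with a two-finger parallel gripper is mounted at the origin on the work surface. World frame = base frame: x ahead of the robot, y to its left, z up, the work surface at z = 0. Lengths are in m, angles in rad, forces in N, time in s.
With the tool pointing down it reaches from about 0.225 to 0.875 m from the base axis. Payload 3.4 kg.
Tool frame: the origin (TCP) lies at the very end of the fingers, on their centre line; the grasp point (between the pads) lies 19 mm behind it; z points along the fingers, y is the line along which they close (so a half turn about z gives the same grasp; the last joint's range is limited). The gripper opens to 85 mm and grips with 20 to 120 N. Pads are 22 mm wide; open, the fingers measure 114 mm over their backs; the gripper's body (76 mm by 85 mm) begins 54 mm behind the grasp point. The pads swing forward as they close: fully open they stand 13 mm farther back than shut.
Start: joints at [1.165, 0.276, 1.505, -0, 1.361, -0.121], TCP at [0.162, 0.552, 0.231] pointing down, gripper open.
Joint ranges: [-2.89, 2.89], [-0.75, 2.08], [0.22, 2.7], [-1.18, 4.32], [0.11, 2.71], [-2.7, 2.7]. Speed limits (rad/s): [2.57, 2.57, 3.14, 3.14, 3.14, 3.14].

## Interface

Orientations are given as a unit quaternion [w, x, y, z].
In Python, from rig import readout, vision, manip gives the robot as it stands.
- The arm moves only by the shell command python3 -m handwheel 'ROWS' [FORCE]. ROWS is JSON, a list of rows, each a list of 3 entries, a list of its own where there are three numbers: the shift along the tool's x, y, z in mm, then the turn, a rotation vector about the tool's x, y, z in units of 6 degrees (1.0 is 6 degrees), then the closure, from -1 (fully open) to 1 (shut), so that 0 is half open. A call has 1 to 20 rows; each row shifts and turns the commanded pose from where the row before left it, along the tool's axes as they then stand; what a row does not reach is not made up. A row lasts 1/8 s, in which the tool goes at most 62.5 mm and 10.7 degrees, less where a joint would pass 70% of its speed; a pose out of reach is approached as far as the arm can. A call is refused whole if a number of a shift passes 62.5 or a number of a turn 1, either way. A call with a gripper value outside its range is refused whole. The fingers move at their own pace and stop on an object; FORCE is the grip in N (left out, the last holds). Time passes only in rows, so rows that do not move let the fingers close. It gives the time, the measured TCP pose, the force, the opening and the grip force at its end, in the units of the state.
- readout.get_state(): the state, without advancing time (a new reading comes with each control period).
- vision.get_image(name): name is "scene" or "top" or "wrist"; returns the picture (480x640x3 uint8, blue, green, red); there is no depth.
- vision.camera_params(name): a dict with "intrinsics" (3x3 intrinsics, pixels), "dist" ([k1, k2, p1, p2, k3] as OpenCV has them; the pictures are not rectified), "rvec" (rotation vector, rad) and "tvec" (3), from world to camera coordinates, as OpenCV has them; the wrist camera has in their place "hand_eye" (4x4, takes a point from camera to tool coordinates, whose origin is the TCP and whose axes are the flange's). Camera axes: x right, y down, z forward; pixel columns grow to the right and rows downward; lengths in m; the calibration is good to about 2 mm. A picture is of the moment at which its call begins: read the wrist's pose just before it. camera_params takes no time and is no camera call.
- manip.sign_off(): hands the job in; it is judged then, once.
The state is a dict: "clock": time; "qpos": joint angles; "qd": joint speeds; "effort": joint torques, N m; "position": TCP position; "ee_rot": TCP orientation; "contact_force": force on the tool from outside, world axes, zero at the start; "moment": the same for the moment, N m; "width": finger opening in m; "gripper_force": force on a finger pad.
Only numpy, scipy, OpenCV 4.12 (cv2) and the standard library are available. Lean on these libraries where they do the work, as an engineer would, in place of code of your own. Each camera call takes 0.05 s, during which the arm holds its last target. There are 200 camera calls.

## Task

First move the steel extension bar off the test dock and into the red tray. Then put every control unit lying on the trolley into a bay of the dock, any bay, bolt end first, and lock each one fully home by turning its bay's cam disc clockwise with the screwdriver, not with the fingers, until the slot lies in line with the bay. Finally stand the screwdriver back in its stand; leave the spray bottle, grease jar and impact gun alone.

Things in the scene. Friction and masses are not known exactly. Their poses are not given: they have to be found in the camera images.
- dock: Fixed test dock: aluminium plate 210 x 252 mm, 12 mm thick; origin under its middle on the table, x towards the cam side (about away from the robot), y along the row of 3 bays (centres at y = +78, 0, -78 mm for bays 0, 1, 2). Four blue guide walls 16 mm thick, tops 34 mm above the table, run along x from -95 to +23 mm and leave lanes 62 mm wide.
- stand: Fixed grey driver stand, 64 x 64 mm, 80 mm high, with a square well 36 mm wide from top to bottom; origin under its middle on the table.
- driver: Loose flat screwdriver, 0.2 kg, upright in the stand. Origin: middle of the blade's end; z up to the handle. Blade 30 mm wide (y), 6 thick (x), 18 high; shank 12 mm thick; round collar 48 mm across, z = 70 to 76 mm, rests on the stand's rim (blade end then 10 mm above the table); orange square handle 26 x 26 mm, z = 76 to 136 mm, faces along x and y.
- bar: Loose steel extension bar, 16 mm square, 165 mm long with a 24 mm wide, 28 mm long, 16 mm high head at its +x end; long axis x, origin on its underside 75 mm from the plain end. At the start it lies across the blue guide walls, blocking the lanes. 0.22 kg.
- tray: Fixed red open tray, outside 250 x 120 mm, long side along its x, walls 5 mm thick and 30 mm high, floor 5 mm; origin under its middle on the table.
- sprayer: Bystander: white spray bottle, 72 mm across, 170 mm high, origin under its middle. Leave alone.
- grease: Bystander: amber jar, 60 mm across, 55 mm high, origin under its middle. Leave alone.
- impact_gun: Bystander: grey and red impact gun, about 140 x 90 mm, 50 mm high, lying on the table, origin under its middle. Leave alone.
- unit_a: Loose control unit with a red grip rib and band, 0.2 to 0.33 kg, upright; may be absent. Case 80 (x) x 56 (y) x 45 mm high, origin under its middle. Rib on top along x: 46 mm long, 14 mm thick, z = 45 to 73 mm. From the +x face sticks a bolt: neck 8 mm thick, 22 mm up, then an upright barrel head 14 mm across, z = 13 to 32 mm, axis at x = +66 mm.
- unit_b: Loose control unit with a yellow grip rib and band, 0.2 to 0.33 kg, upright; may be absent. Case 80 (x) x 56 (y) x 45 mm high, origin under its middle. Rib on top along x: 46 mm long, 14 mm thick, z = 45 to 73 mm. From the +x face sticks a bolt: neck 8 mm thick, 22 mm up, then an upright barrel head 14 mm across, z = 13 to 32 mm, axis at x = +66 mm.
- unit_c: Loose control unit with a green grip rib and band, 0.2 to 0.33 kg, upright; may be absent. Case 80 (x) x 56 (y) x 45 mm high, origin under its middle. Rib on top along x: 46 mm long, 14 mm thick, z = 45 to 73 mm. From the +x face sticks a bolt: neck 8 mm thick, 22 mm up, then an upright barrel head 14 mm across, z = 13 to 32 mm, axis at x = +66 mm.
- bay0_home (a point): Bay 0: where a unit's origin lies when fully home (on the plate, 12 mm above the table), 80 mm in -x of the cam axis; axes as the dock's, the unit's +x along x. Two sprung black pads meet the unit's front face 6 mm short of home (2.5 N, then 300 N/m more): a unit only pushed in springs back or stays short; the cam must draw it in.
- bay0_entry (a point): Bay 0: lane floor 38 mm in -x of home, 12 mm above the table. The bolt head must pass under the cam disc, so a unit cannot be lowered at home: lower its origin here (3 mm play to each guide wall), bolt towards the cam, then slide it along +x until it meets the pads. Low flared rails under the disc guide the head.
- cam0: Cam of bay 0: steel disc 72 mm across, turns about its z (up), origin on the axis 40 mm above the table. On it a brass boss 31 x 46 mm, top 67 mm above the table, with a slot 36 mm long (cam y), 11 mm wide, floor 54 mm above the table. Driver blade has 0.17 rad play in it. Starts open: slot across the lane, cam x along dock x to 0.1 rad.
- cam0_slot (a point): Middle of cam 0's slot floor, axes as the cam's. Turned clockwise from above from open (0), the hook under the disc grabs a bolt head up to 8 mm short of home, has it home after about 1.1 rad and holds it from 1.2 rad to the stop at 1.6 rad: locked, slot in line with the lane. Stays where left; takes up to 0.25 N m.
- bay1_home (a point): Bay 1: where a unit's origin lies when fully home (on the plate, 12 mm above the table), 80 mm in -x of the cam axis; axes as the dock's, the unit's +x along x. Two sprung black pads meet the unit's front face 6 mm short of home (2.5 N, then 300 N/m more): a unit only pushed in springs back or stays short; the cam must draw it in.
- bay1_entry (a point): Bay 1: lane floor 38 mm in -x of home, 12 mm above the table. The bolt head must pass under the cam disc, so a unit cannot be lowered at home: lower its origin here (3 mm play to each guide wall), bolt towards the cam, then slide it along +x until it meets the pads. Low flared rails under the disc guide the head.
- cam1: Cam of bay 1: steel disc 72 mm across, turns about its z (up), origin on the axis 40 mm above the table. On it a brass boss 31 x 46 mm, top 67 mm above the table, with a slot 36 mm long (cam y), 11 mm wide, floor 54 mm above the table. Driver blade has 0.17 rad play in it. Starts open: slot across the lane, cam x along dock x to 0.1 rad.
- cam1_slot (a point): Middle of cam 1's slot floor, axes as the cam's. Turned clockwise from above from open (0), the hook under the disc grabs a bolt head up to 8 mm short of home, has it home after about 1.1 rad and holds it from 1.2 rad to the stop at 1.6 rad: locked, slot in line with the lane. Stays where left; takes up to 0.25 N m.
- bay2_home (a point): Bay 2: where a unit's origin lies when fully home (on the plate, 12 mm above the table), 80 mm in -x of the cam axis; axes as the dock's, the unit's +x along x. Two sprung black pads meet the unit's front face 6 mm short of home (2.5 N, then 300 N/m more): a unit only pushed in springs back or stays short; the cam must draw it in.
- bay2_entry (a point): Bay 2: lane floor 38 mm in -x of home, 12 mm above the table. The bolt head must pass under the cam disc, so a unit cannot be lowered at home: lower its origin here (3 mm play to each guide wall), bolt towards the cam, then slide it along +x until it meets the pads. Low flared rails under the disc guide the head.
- cam2: Cam of bay 2: steel disc 72 mm across, turns about its z (up), origin on the axis 40 mm above the table. On it a brass boss 31 x 46 mm, top 67 mm above the table, with a slot 36 mm long (cam y), 11 mm wide, floor 54 mm above the table. Driver blade has 0.17 rad play in it. Starts open: slot across the lane, cam x along dock x to 0.1 rad.
- cam2_slot (a point): Middle of cam 2's slot floor, axes as the cam's. Turned clockwise from above from open (0), the hook under the disc grabs a bolt head up to 8 mm short of home, has it home after about 1.1 rad and holds it from 1.2 rad to the stop at 1.6 rad: locked, slot in line with the lane. Stays where left; takes up to 0.25 N m.
Not all that is in view belongs to the job. Of the things that look like the bar, the largest one is meant.

How it is judged:
By the outcome, as a careful person would: the job done as asked, in the order asked, and still so for the second after the job is handed in, with the robot touching nothing.
Of unit_a, unit_b, unit_c only 2 to 3 are there at a start; the rules pass over those that are not, and their reading is None.
At some moment in a run one of unit_a, unit_b, unit_c may be knocked a few centimetres aside while the robot is not near it.
It also fails if it takes over 210 s, if anything falls off the work surface, if the arm or the gripper's body presses on something with over 40 N, if the wrist force passes 120 N, or if a joint passes its speed limit or range.

## Working session

There is one attempt and no reset: what is moved stays moved. The work goes in short steps, Python scripts to look and compute and a shell command to move; the robot and the scene stay as the last step left them, time stands still between calls to the robot, and variables do not carry over. Pictures are saved under pics/ and viewed, at most 14 in all, crops included, and the job is handed in when it is done.

```bash
mkdir -p pics; ls
cat > h.py <<'E'
import numpy as np, cv2, json
from scipy.spatial.transform import Rotation as R
from rig import readout, vision, manip
def snap(n):
    im=vision.get_image(n); return im
def ray(n,uv,st=None):
    p=vision.camera_params(n); K=np.array(p["intrinsics"],float); d=np.array(p["dist"],float)
    uv=np.atleast_2d(np.array(uv,float))
    q=cv2.undistortPoints(uv.reshape(-1,1,2),K,d).reshape(-1,2)
    v=np.c_[q,np.ones(len(q))]
    if n=="wrist":
        st=st or readout.get_state(); T=tool(st)@np.array(p["hand_eye"])
        return T[:3,3],v@T[:3,:3].T
    Rm=cv2.Rodrigues(np.array(p["rvec"],float))[0]; t=np.array(p["tvec"],float).ravel()
    return -Rm.T@t, v@Rm
def tool(st):
    q=st["ee_rot"]; T=np.eye(4); T[:3,:3]=R.from_quat([q[1],q[2],q[3],q[0]]).as_matrix(); T[:3,3]=st["position"]; return T
def onz(n,uv,z,st=None):
    o,v=ray(n,uv,st); return o+v*((z-o[2])/v[:,2])[:,None]
def proj(n,P,st=None):
    p=vision.camera_params(n); K=np.array(p["intrinsics"],float); d=np.array(p["dist"],float)
    P=np.atleast_2d(np.array(P,float))
    if n=="wrist":
        st=st or readout.get_state(); T=np.linalg.inv(tool(st)@np.array(p["hand_eye"])); rv=cv2.Rodrigues(T[:3,:3])[0]; t=T[:3,3]
    else: rv=np.array(p["rvec"],float); t=np.array(p["tvec"],float)
    return cv2.projectPoints(P.reshape(-1,1,3),rv,t,K,d)[0].reshape(-1,2)
def go(x,y,z,yaw=None):
    """print tool-frame shift (mm) and turn (6deg units) to target; tool down; yaw = world direction angle of tool x"""
    T=tool(readout.get_state()); d=T[:3,:3].T@(np.array([x,y,z])-T[:3,3])*1000
    out=["shift",d.round(1)]
    if yaw is not None:
        Rt=np.array([[np.cos(yaw),np.sin(yaw),0],[np.sin(yaw),-np.cos(yaw),0],[0,0,-1]])
        out+=["turn",(np.degrees(R.from_matrix(T[:3,:3].T@Rt).as_rotvec())/6).round(2)]
    print(*out)
E
python3 - <<'E'
from h import *
s=readout.get_state(); print(s); print(tool(s).round(3))
for n in("scene","top","wrist"):
    im=snap(n); cv2.imwrite(f"pics/{n}0.png",im); p=vision.camera_params(n); print(n,{k:np.array(v).round(3).tolist() for k,v in p.items()})
    if n!="wrist": print(ray(n,[320,240]))
E
```

```text
pics
{'clock': 0.0, 'qpos': array([ 1.16501315e+00,  2.76593891e-01,  1.50611215e+00, -8.14365766e-08,
        1.36069434e+00, -1.21004047e-01]), 'qd': array([-6.96894842e-04,  1.08497966e-03,  7.57219951e-05, -1.45987162e-03,
       -1.04809839e-03, -1.78592214e-04]), 'effort': array([-9.81213743e-04, -4.16782308e+01, -2.45804322e+01, -4.37184708e-04,
        1.11668551e-02,  1.93038971e-06]), 'position': array([0.16134586, 0.55136128, 0.2304487 ]), 'ee_rot': array([-2.35290259e-04,  1.41908831e-01,  9.89879319e-01, -8.72701596e-04]), 'contact_force': array([-0.37721744, -1.26788487,  0.52596952]), 'moment': array([-0.03733524, -0.01635903, -0.00041111]), 'gripper_force': 0.0, 'width': 0.08499782976512062}
[[-0.96   0.281 -0.001  0.161]
 [ 0.281  0.96  -0.002  0.551]
 [ 0.    -0.002 -1.     0.23 ]
 [ 0.     0.     0.     1.   ]]
scene {'intrinsics': [[500.963, 0.0, 321.661], [0.0, 500.963, 233.021], [0.0, 0.0, 1.0]], 'dist': [-0.032, 0.0, 0.0, 0.0, 0.0], 'rvec': [2.112, 1.418, -0.486], 'tvec': [-0.205, -0.357, 1.709]}
(array([ 1.3127854 , -0.32096333,  1.12427436]), array([[-0.56153052,  0.22953354, -0.79511189]]))
top {'intrinsics': [[511.038, 0.0, 316.531], [0.0, 511.038, 243.159], [0.0, 0.0, 1.0]], 'dist': [-0.04, 0.0, 0.0, 0.0, 0.0], 'rvec': [2.106, -2.156, 0.209], 'tvec': [0.016, 0.535, 0.982]}
(array([0.34722512, 0.01871078, 1.06303827]), array([[ 0.18784748, -0.0215969 , -0.98200367]]))
wrist {'intrinsics': [[344.939, 0.0, 323.655], [0.0, 344.939, 235.04], [0.0, 0.0, 1.0]], 'dist': [-0.048, 0.0, 0.0, 0.0, 0.0], 'hand_eye': [[0.001, -0.962, -0.272, 0.068], [1.0, 0.001, 0.0, -0.001], [-0.0, -0.272, 0.962, -0.143], [0.0, 0.0, 0.0, 1.0]]}
```

View pics/top0.png

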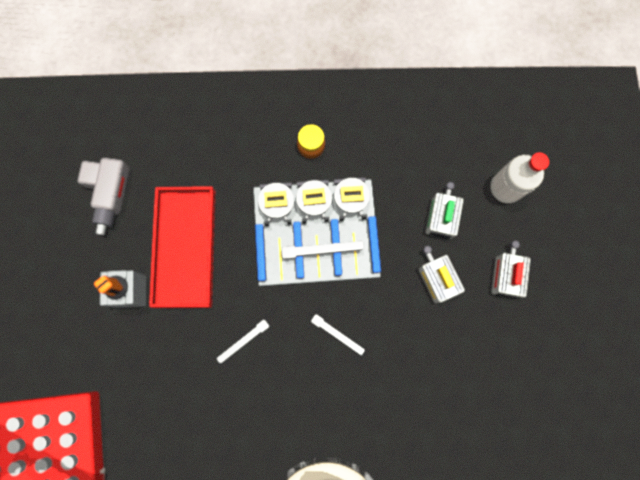

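View pics/scene0.png

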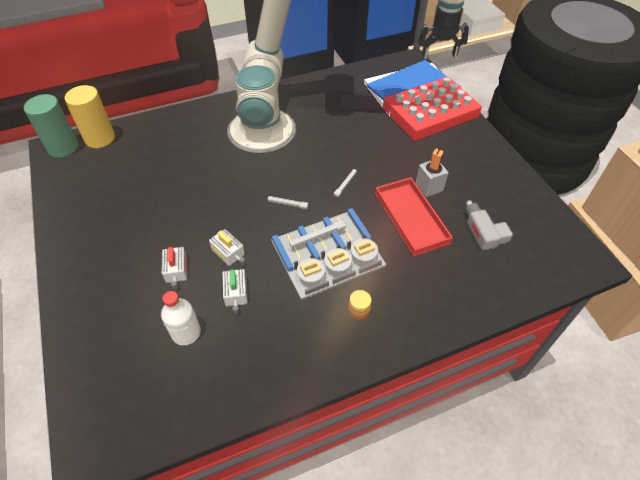

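The top view shows the real bar lying on the dock's blue walls from about (285,252) to (363,247), head on the left. Bar lookalikes are the bar on the dock (324,250), a small one at (243,341) and a small one at (338,335). I choose (324,250), as it is the largest and lies across the walls. The units are red (511,273), yellow (442,277) and green (446,214). The driver is at (110,287) and the tray at (182,247). Next I'll measure and take a close crop.

```bash
cat >> h.py <<'E'
RNG={"blue":((100,120,60),(125,255,255)),"yellow":((22,120,90),(34,255,255)),"green":((45,100,60),(85,255,255)),"orange":((8,150,90),(18,255,255))}
def mask(im,c):
    h=cv2.cvtColor(im,cv2.COLOR_BGR2HSV)
    if c=="red": return cv2.inRange(h,(0,140,70),(6,255,255))|cv2.inRange(h,(172,140,70),(180,255,255))
    return cv2.inRange(h,*RNG[c])
def blobs(m,amin=15):
    cs,_=cv2.findContours(m,cv2.RETR_EXTERNAL,cv2.CHAIN_APPROX_NONE)
    return [(cv2.contourArea(c),cv2.minAreaRect(c),c) for c in cs if cv2.contourArea(c)>amin]
E
python3 - <<'E'
from h import *
im=cv2.imread("pics/top0.png")
Z={"blue":.034,"yellow":.067,"green":.073,"orange":.146,"red":.073}
for c in Z:
    for a,r,cn in blobs(mask(im,c)):
        z=Z[c]
        if c=="red" and a>3000: z=.03
        b=onz("top",cv2.boxPoints(r),z)[:,:2]
        e=(b[[1,2]]-b[[0,1]]) ; L=np.linalg.norm(e,axis=1); k=L.argmax()
        print(c,int(a),np.round(r[0]),"xy",b.mean(0).round(4),"L",L.round(3),"ang",np.arctan2(*e[k][::-1]).round(3))
g=cv2.resize(im[170:380,200:400],None,fx=3,fy=3,interpolation=cv2.INTER_CUBIC)[:600]
cv2.imwrite("pics/crop1.png",g)
# bar: bright pixels
h=cv2.cvtColor(im,cv2.COLOR_BGR2HSV);
E
```

```text
blue 122 [299. 267.] xy [0.4902 0.0397] L [0.014 0.043] ang -3.103
blue 131 [337. 264.] xy [ 0.4946 -0.0374] L [0.015 0.047] ang -3.113
blue 402 [260. 252.] xy [0.5215 0.1199] L [0.017 0.115] ang -3.093
blue 131 [297. 234.] xy [0.5588 0.0431] L [0.015 0.049] ang -3.109
blue 127 [335. 231.] xy [ 0.5625 -0.0344] L [0.014 0.047] ang -3.092
blue 420 [374. 244.] xy [ 0.5331 -0.1147] L [0.018 0.115] ang -3.092
yellow 153 [446. 277.] xy [ 0.4583 -0.2488] L [0.017 0.041] ang -2.739
yellow 105 [275. 198.] xy [0.627  0.0852] L [0.036 0.015] ang -1.593
yellow 30 [313. 195.] xy [0.6299 0.0076] L [0.038 0.014] ang -1.445
yellow 37 [352. 192.] xy [ 0.6351 -0.0705] L [0.036 0.013] ang -1.592
yellow 543 [311. 137.] xy [0.756  0.0108] L [0.057 0.055] ang -0.457
green 132 [449. 212.] xy [ 0.5888 -0.2629] L [0.046 0.016] ang -0.232
orange 274 [107. 285.] xy [0.4484 0.3842] L [0.038 0.044] ang -2.447
orange 113 [310. 148.] xy [0.6999 0.0123] L [0.031 0.052] ang -1.631
red 8270 [ 52. 435.] xy [0.1718 0.5282] L [0.206 0.164] ang -1.584
red 157 [517. 273.] xy [ 0.4611 -0.3893] L [0.044 0.018] ang -0.204
red 7407 [182. 247.] xy [0.54   0.2802] L [0.258 0.134] ang 0.005
red 23 [121. 187.] xy [0.6547 0.3958] L [0.038 0.005] ang -0.165
red 279 [539. 161.] xy [ 0.6922 -0.4584] L [0.042 0.039] ang -1.585
```

View pics/crop1.png

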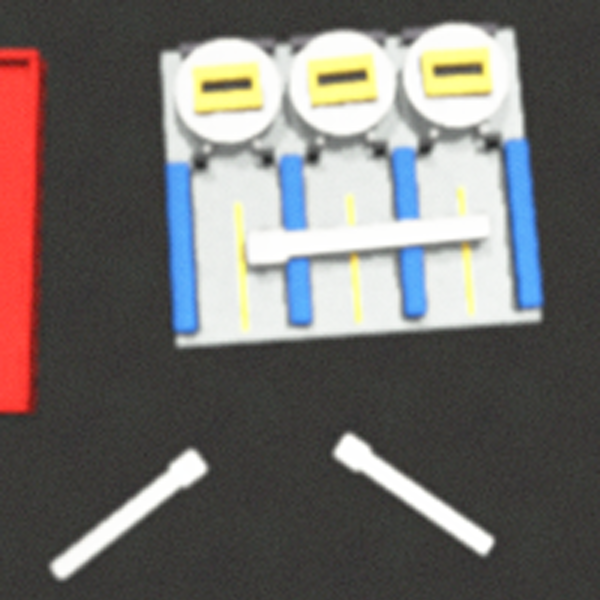

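The crop confirms the choice: the long bar on the walls, head at crop (265,245), which is px (288,252), and plain end at px (363,246). The two small ones lie on the bare table.

Run:
```python
from h import *
P=onz("top",[[200+247/3,170+248/3],[200+490/3,170+226/3]],.05)[:,:2]
print(P.round(4),"len",np.linalg.norm(P[0]-P[1]),"mid",P.mean(0)); d=P[0]-P[1]; a=np.arctan2(d[1],d[0]); print("ang",a)
m=P.mean(0); go(m[0],m[1],.16,a)
print("turn about tool z: positive tool z turn = yaw decreases")
go(.540,.280,.16,a+np.pi/2)
```

```text
[[ 0.5168  0.0727]
 [ 0.5281 -0.0907]] len 0.16380963013693212 mid [ 0.52245707 -0.00898048]
ang 1.6396630053739945
shift [-504.  -436.3   71.1] turn [-1.000e-02  1.000e-02  1.162e+01]
turn about tool z: positive tool z turn = yaw decreases
shift [-439.7 -154.1   70.8] turn [-0.01 -0.   -3.38]
```

```bash
python3 -m handwheel '[[[-36,-31.2,5],[0,0,0],0],[[-36,-31.2,5],[0,0,0],0],[[-36,-31.2,5],[0,0,0],0],[[-36,-31.2,5],[0,0,0],0],[[-36,-31.2,5],[0,0,0],0],[[-36,-31.2,5],[0,0,0],0],[[-36,-31.2,5],[0,0,0],0],[[-36,-31.2,5],[0,0,0],0],[[-36,-31.2,5],[0,0,0],0],[[-36,-31.2,5],[0,0,0],0],[[-36,-31.2,5],[0,0,0],0],[[-36,-31.2,5],[0,0,0],0],[[-36,-31.2,5],[0,0,0],0],[[-36,-31.2,5],[0,0,0],0]]' 40
python3 -m handwheel '[[[0,0,0],[0,0,0.97],0],[[0,0,0],[0,0,0.97],0],[[0,0,0],[0,0,0.97],0],[[0,0,0],[0,0,0.97],0],[[0,0,0],[0,0,0.97],0],[[0,0,0],[0,0,0.97],0],[[0,0,0],[0,0,0.97],0],[[0,0,0],[0,0,0.97],0],[[0,0,0],[0,0,0.97],0],[[0,0,0],[0,0,0.97],0],[[0,0,0],[0,0,0.97],0],[[0,0,0],[0,0,0.97],0],[[0,0,0],[0,0,0],0],[[0,0,0],[0,0,0],0]]'
python3 - <<'E'
from h import *
cv2.imwrite("pics/w1.png",snap("wrist"))
go(.5225,-.009,.025,1.64)
print(proj("wrist",[[.5168,.0727,.05],[.5281,-.0907,.05]]))
E
```

```text
clock: 1.9
position: [0.5231, -0.0103, 0.161]
ee_rot: [-0.0, 0.142, 0.99, 0.0]
contact_force: [0.6, 1.1, -0.6]
width: 0.0429
gripper_force: 0.0
clock: 3.65
position: [0.5224, -0.0089, 0.1612]
ee_rot: [-0.0, 0.682, 0.731, -0.0]
contact_force: [-0.3, -0.0, 0.4]
width: 0.0429
gripper_force: 0.0
shift [-1.000e-01  0.000e+00  1.362e+02] turn [-0.   -0.   -0.01]
[[322.70134968 117.21569281]
 [322.88471025 325.59996197]]
```

View pics/w1.png

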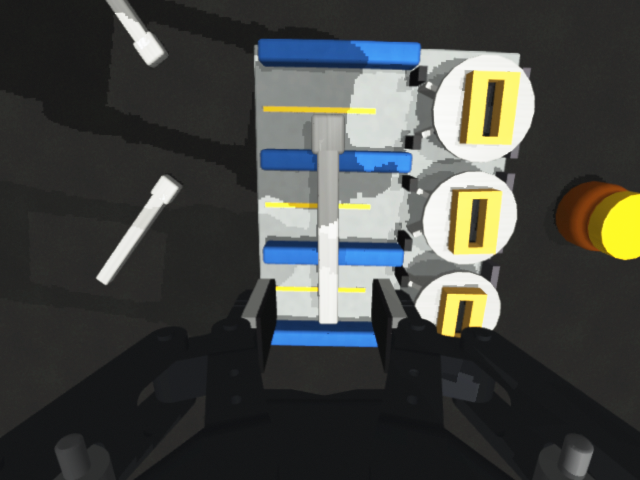

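The wrist view shows the bar from (328,117) to (328,323), within 5 px of my prediction, with walls on either side of lane 1. Descend with a small correction.

```bash
python3 -m handwheel '[[[2,1,30],[0,0,0],0],[[2,1,35],[0,0,0],0],[[1,1,35],[0,0,0],0],[[0,0,25],[0,0,0],0],[[0,0,10],[0,0,0],0],[[0,0,0],[0,0,0],0],[[0,0,0],[0,0,0],1],[[0,0,0],[0,0,0],1],[[0,0,0],[0,0,0],1],[[0,0,0],[0,0,0],1],[[0,0,0],[0,0,0],1]]' 50
python3 -m handwheel '[[[0,0,-10],[0,0,0],1],[[0,0,-25],[0,0,0],1],[[0,0,-35],[0,0,0],1],[[0,0,-35],[0,0,0],1],[[0,0,0],[0,0,0],1]]'
python3 -c "
from h import *
go(.540,.280,.16)"
```

```text
clock: 5.08
position: [0.5263, -0.0039, 0.0275]
ee_rot: [0.001, 0.683, 0.73, 0.001]
contact_force: [-0.6, 0.7, 6.2]
width: 0.015
gripper_force: 50.0
clock: 5.7
position: [0.527, -0.004, 0.134]
ee_rot: [0.002, 0.683, 0.73, 0.002]
contact_force: [1.3, 0.3, -2.5]
width: 0.0153
gripper_force: 49.1
shift [282.4  32.2 -26.1]
```

```bash
python3 -m handwheel '[[[40,2,-4],[0,0,0],1],[[47,5,-4],[0,0,0],1],[[47,5,-4],[0,0,0],1],[[47,5,-4],[0,0,0],1],[[47,5,-4],[0,0,0],1],[[40,5,-4],[0,0,0],1],[[14,3,0],[0,0,0],1],[[0,0,0],[0,0,0],1]]'
python3 -m handwheel '[[[0,0,0],[0,0,-0.9],1],[[0,0,0],[0,0,-0.96],1],[[0,0,0],[0,0,-0.96],1],[[0,0,0],[0,0,-0.96],1],[[0,0,0],[0,0,-0.96],1],[[0,0,0],[0,0,-0.96],1],[[0,0,0],[0,0,-0.96],1],[[0,0,0],[0,0,-0.96],1],[[0,0,0],[0,0,-0.96],1],[[0,0,0],[0,0,-0.96],1],[[0,0,0],[0,0,-0.96],1],[[0,0,0],[0,0,-0.96],1],[[0,0,0],[0,0,-0.96],1],[[0,0,0],[0,0,-0.96],1],[[0,0,0],[0,0,-0.96],1],[[0,0,0],[0,0,0],1]]'
python3 -c "
from h import *
go(.535,.280,.009,3.1416)"
```

```text
clock: 6.7
position: [0.5354, 0.2796, 0.1537]
ee_rot: [-0.0, 0.682, 0.731, -0.001]
contact_force: [-0.2, -0.4, -1.8]
width: 0.0147
gripper_force: 49.0
clock: 8.7
position: [0.5358, 0.2777, 0.1546]
ee_rot: [-0.001, 0.002, 1.0, -0.001]
contact_force: [0.0, 0.5, -1.8]
width: 0.0148
gripper_force: 48.9
shift [  0.6   2.5 145.6] turn [-0.01 -0.01 -0.05]
```

```bash
python3 -m handwheel '[[[0,2,35],[0,0,0],1],[[0,0,40],[0,0,0],1],[[0,0,35],[0,0,0],1],[[0,0,25],[0,0,0],1],[[0,0,10],[0,0,0],1],[[0,0,0],[0,0,0],1],[[0,0,0],[0,0,0],0.3],[[0,0,0],[0,0,0],0.3],[[0,0,0],[0,0,0],0.3],[[0,0,-10],[0,0,0],0.2],[[0,0,-30],[0,0,0],0],[[0,0,-45],[0,0,0],0],[[0,0,-60],[0,0,0],0],[[0,0,-60],[0,0,0],0],[[0,0,-20],[0,0,0],0]]'
python3 - <<'E'
from h import *
im=snap("top"); cv2.imwrite("pics/t2.png",im); w=snap("wrist"); cv2.imwrite("pics/w2.png",w)
g=np.hstack([im[200:330,60:240],]) ; cv2.imwrite("pics/c2.png",np.vstack([cv2.resize(w,(400,300)),cv2.resize(g,(400,290))]))
for c,z in(("yellow",.073),("green",.073),("red",.073)):
    for a,r,cn in blobs(mask(im,c),60):
        if a<260 and r[0][0]>400:
            b=onz("top",cv2.boxPoints(r),z)[:,:2]; e=b[[1,2]]-b[[0,1]]; L=np.linalg.norm(e,axis=1); k=L.argmax(); print(c,int(a),b.mean(0).round(4),L.round(3),np.arctan2(*e[k][::-1]).round(3))
E
```

```text
clock: 10.58
position: [0.538, 0.2824, 0.2413]
ee_rot: [0.004, 0.001, 1.0, 0.002]
contact_force: [-0.1, -0.0, -1.0]
width: 0.0427
gripper_force: 0.0
yellow 157 [ 0.4576 -0.2471] [0.017 0.041] -2.739
green 139 [ 0.5888 -0.2628] [0.046 0.016] -0.232
red 162 [ 0.461  -0.3894] [0.044 0.018] -0.204
```

View pics/c2.png

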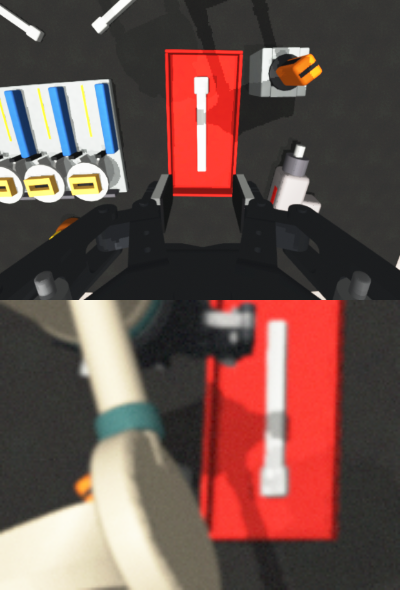

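The bar lies well inside the tray. The handle top has a dark groove. Next, a wrist view of the dock on the way to the units.

```bash
python3 -m handwheel '[[[7,-40,-5],[0,0,0],-0.2],[[7,-50,-5],[0,0,0],-0.2],[[7,-50,-5],[0,0,0],-0.2],[[7,-50,-5],[0,0,0],-0.2],[[5,-50,-5],[0,0,0],-0.2],[[5,-40,-4],[0,0,0],-0.2],[[0,0,0],[0,0,0],-0.2],[[0,0,0],[0,0,0],-0.2]]'
cat > dock.py <<'E'
from h import *
def fitdock(im,st,pr=True):
    out={}
    B=[(a,r,onz("wrist",cv2.boxPoints(r),.034,st)[:,:2]) for a,r,c in blobs(mask(im,"blue"),200)]
    for a,r,b in B:
        e=b[[1,2]]-b[[0,1]];L=np.linalg.norm(e,axis=1);k=L.argmax()
        if pr: print("wall",int(a),b.mean(0).round(4),L.round(4),np.arctan(e[k][1]/e[k][0]).round(4))
    for a,r,c in blobs(mask(im,"yellow"),100):
        b=onz("wrist",cv2.boxPoints(r),.067,st)[:,:2];e=b[[1,2]]-b[[0,1]];L=np.linalg.norm(e,axis=1);k=L.argmax()
        if pr: print("boss",int(a),np.round(r[0]),b.mean(0).round(4),L.round(4),np.arctan2(*e[k][::-1]).round(4))
E
python3 - <<'E'
from dock import *
st=readout.get_state(); im=snap("wrist"); cv2.imwrite("pics/w3.png",im); print(st["position"]); fitdock(im,st)
cv2.imwrite("pics/w3m.png",mask(im,"yellow")|mask(im,"blue"))
E
```

```text
clock: 11.68
position: [0.4971, 0.0022, 0.2634]
ee_rot: [-0.001, 0.001, 1.0, 0.001]
contact_force: [-0.1, 0.9, 0.5]
width: 0.0512
gripper_force: 0.0
[0.49711657 0.00220405 0.26336175]
wall 1660 [ 0.5349 -0.111 ] [0.0201 0.1172] 0.058
wall 1330 [ 0.5312 -0.0345] [0.0159 0.1167] 0.0557
wall 1335 [0.5273 0.0417] [0.0155 0.1169] 0.0534
wall 1680 [0.5244 0.1182] [0.1178 0.02  ] 0.05
boss 186 [270. 330.] [ 0.6341 -0.0588] [0.0259 0.0286] 0.0881
boss 561 [331. 327.] [0.6305 0.0086] [0.043  0.0294] 1.6691
boss 129 [325. 215.] [0.5045 0.0023] [0.0035 0.0763] 0.0447
boss 180 [392. 212.] [0.5015 0.0696] [0.0029 0.0761] 0.0513
boss 1258 [ 78. 173.] [ 0.4598 -0.244 ] [0.0308 0.0493] 0.411
boss 303 [122. 160.] [ 0.4476 -0.1964] [0.0068 0.0539] 0.3943
```

View pics/w3.png

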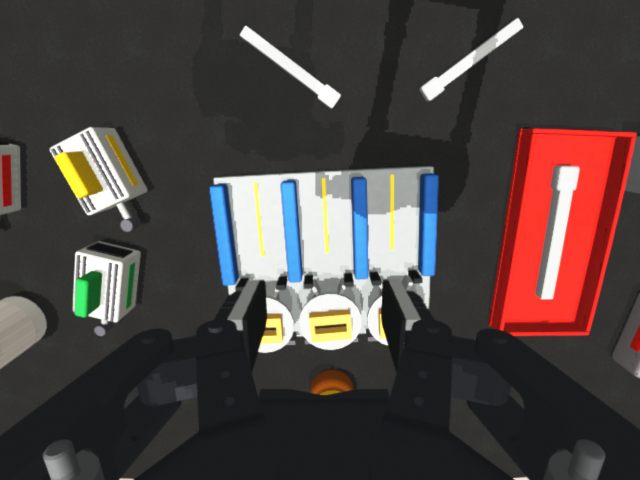

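The wrist view shows the dock (walls around row 230, cams at row 327, columns 270/331/390), the units at left, yellow at (95,172) and green at (106,285), and the bar in the tray at (560,235). Dock origin is about (0.5655, 0.0054), yaw about 0.05. Next I hover above the yellow unit.

```bash
python3 -m handwheel '[[[6,-41,8],[0,0,0],-0.2],[[6,-41,8],[0,0,0],-0.2],[[6,-41,8],[0,0,0],-0.2],[[6,-41,8],[0,0,0],-0.2],[[6,-41,8],[0,0,0],-0.2],[[6,-41,8],[0,0,0],-0.2],[[0,0,8],[0,0,-0.95],-0.2],[[0,0,7],[0,0,-0.95],-0.2],[[0,0,0],[0,0,-0.95],-0.2],[[0,0,0],[0,0,-0.95],-0.2],[[0,0,0],[0,0,0],-0.2],[[0,0,0],[0,0,0],-0.2]]'
cat >> h.py <<'E'
def rib(color,n="wrist",z=.073,amin=60,near=None,save=None):
    st=readout.get_state(); im=snap(n)
    if save: cv2.imwrite(save,im)
    res=[]
    for a,r,c in blobs(mask(im,color),amin):
        b=onz(n,cv2.boxPoints(r),z,st)[:,:2];e=b[[1,2]]-b[[0,1]];L=np.linalg.norm(e,axis=1);k=L.argmax()
        res.append((int(a),np.round(r[0]),b.mean(0).round(4),L.round(4),np.arctan(e[k][1]/e[k][0]).round(4)))
    for x in res: print(color,*x)
    return im,st
E
python3 - <<'E'
from h import *
im,st=rib("yellow",save="pics/w4.png"); rib("yellow","top")
go(.4576,-.2471,.10,np.pi+.4)
E
```

```text
clock: 13.22
position: [0.4615, -0.2434, 0.201]
ee_rot: [-0.0, -0.197, 0.98, 0.0]
contact_force: [0.1, -0.1, -0.8]
width: 0.0514
gripper_force: 0.0
yellow 95 [574. 348.] [0.4809 0.0159] [0.0499 0.0031] 0.0499
yellow 64 [520. 320.] [ 0.4745 -0.0483] [0.0318 0.003 ] 0.0514
yellow 104 [455. 304.] [ 0.4829 -0.1118] [0.0415 0.0032] 0.0487
yellow 850 [320. 219.] [ 0.4587 -0.2491] [0.0126 0.0471] 0.3999
yellow 158 [276. 199.] [0.6212 0.0837] [0.0403 0.0259] -1.5133
yellow 138 [313. 195.] [0.6284 0.0077] [0.0391 0.0181] -1.5183
yellow 161 [352. 194.] [ 0.6288 -0.0689] [0.0424 0.0263] -1.534
yellow 542 [311. 137.] [0.7535 0.0108] [0.057  0.0551] -0.4571
shift [  4.8  -1.6 101.2] turn [ 0.    0.   -0.04]
```

View pics/w4.png

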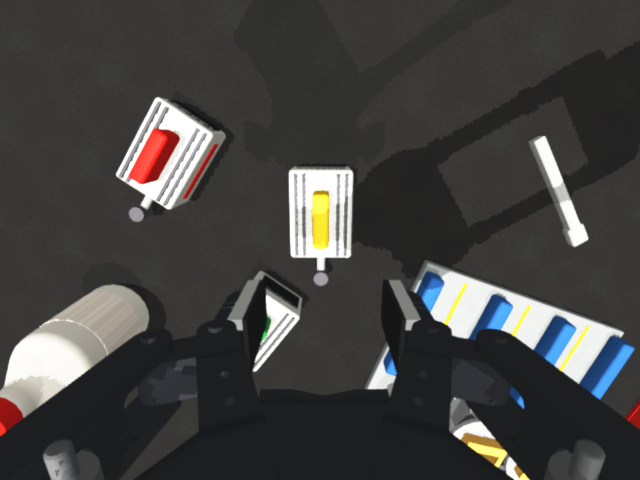

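The rib at (320,219) is 47 x 13 mm at (0.4587,-0.2491), angle 0.40. It is centred on the case and matches the stated size. Grasp it.

```bash
python3 -m handwheel '[[[2.5,-2,35],[0,0,0],-0.2],[[2.3,-2,40],[0,0,0],-0.2],[[0,0,40],[0,0,0],-0.2],[[0,0,25],[0,0,0],-0.2],[[0,0,10],[0,0,0],-0.2],[[0,0,0],[0,0,0],-0.2],[[0,0,0],[0,0,0],1],[[0,0,0],[0,0,0],1],[[0,0,0],[0,0,0],1],[[0,0,0],[0,0,0],1],[[0,0,0],[0,0,0],1]]' 60
python3 -m handwheel '[[[0,0,-10],[0,0,0],1],[[0,0,-25],[0,0,0],1],[[0,0,-35],[0,0,0],1],[[0,0,-20],[0,0,0],1],[[0,0,0],[0,0,0.95],1],[[0,0,0],[0,0,0.95],1],[[0,0,0],[0,0,0.95],1],[[0,0,0],[0,0,0.5],1],[[0,0,0],[0,0,0],1]]'
python3 - <<'E'
from h import *
cy,sy=np.cos(.05),np.sin(.05); O=np.array([.5655,.0054])
for i,yb in enumerate((.078,0,-.078)):
    for nm,x in(("cam",.065),("home",.065-.08),("entry",.065-.118)):
        print(i,nm,(O+[x*cy-yb*sy,x*sy+yb*cy]).round(4))
e=O+np.array([-.053*cy+.078*sy,-.053*sy-.078*cy]); go(e[0],e[1],.14,np.pi+.05)
E
```

```text
clock: 14.7
position: [0.4587, -0.2499, 0.0522]
ee_rot: [0.001, -0.197, 0.98, -0.0]
contact_force: [-0.9, 1.5, 5.7]
width: 0.0127
gripper_force: 63.5
clock: 15.82
position: [0.458, -0.2496, 0.1411]
ee_rot: [-0.0, -0.023, 1.0, 0.0]
contact_force: [0.1, -0.0, -2.8]
width: 0.0129
gripper_force: 62.2
0 cam [0.6265 0.0866]
0 home [0.5466 0.0826]
0 entry [0.5087 0.0807]
1 cam [0.6304 0.0086]
1 home [0.5505 0.0047]
1 entry [0.5126 0.0028]
2 cam [ 0.6343 -0.0693]
2 home [ 0.5544 -0.0733]
2 entry [ 0.5165 -0.0752]
shift [-66.4 171.6   1.2] turn [ 0.   -0.01 -0.04]
```

Yellow is held (about 0.28 kg). Carry it above bay 0's entry.

```bash
python3 -m handwheel '[[[-5,30,0],[0,0,0],1],[[-8,45,0],[0,0,0],1],[[-10,50,0],[0,0,0],1],[[-10,50,0],[0,0,0],1],[[-10,50,0],[0,0,0],1],[[-10,50,0],[0,0,0],1],[[-9,35,0],[0,0,0],1],[[-4,17.5,0],[0,0,-0.04],1],[[0,0,0],[0,0,0],1],[[0,0,0],[0,0,0],1]]'
python3 - <<'E'
from dock import *
st=readout.get_state(); im=snap("wrist"); cv2.imwrite("pics/w5.png",im); print(st["position"],st["contact_force"]); fitdock(im,st)
go(.5087,.0807,.067,np.pi+.05)
E
```

```text
clock: 17.08
position: [0.5091, 0.0793, 0.1412]
ee_rot: [-0.0, -0.024, 1.0, -0.0]
contact_force: [0.5, 0.2, -2.1]
width: 0.0124
gripper_force: 62.3
[0.50914282 0.07927892 0.14115908] [ 0.50310952  0.16089637 -2.0669694 ]
wall 4570 [ 0.5348 -0.1075] [0.028  0.1181] 0.0459
wall 908 [0.5222 0.1211] [0.0173 0.1143] 0.1033
wall 3719 [ 0.5309 -0.0317] [0.0211 0.1166] 0.053
wall 489 [0.4808 0.0411] [0.0249 0.0159] 0.0048
boss 3776 [324. 309.] [0.5584 0.0804] [0.0231 0.0934] 0.0643
boss 358 [138. 228.] [ 0.5049 -0.045 ] [0.0032 0.0712] 0.0483
boss 314 [231. 227.] [0.5015 0.0173] [0.0027 0.0709] 0.0496
shift [ 0.4  1.6 74.2] turn [-0.01 -0.01 -0.02]
```

View pics/w5.png

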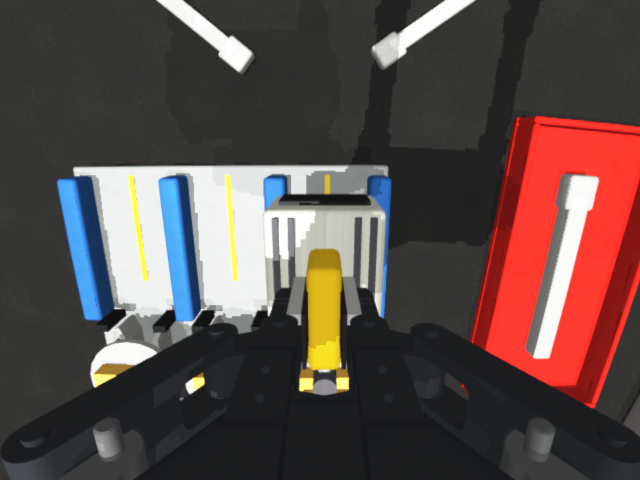

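The view shows the unit over lane 0: its rib at (324,309), the lane walls at columns 275 and 380, and lane 0's yellow centre line just visible at (327,185). I'll check lateral alignment with the lane lines on the floor (z = 12 mm).

Run:
```python
from h import *
def lines(f,st):
    im=cv2.imread(f)
    for a,r,c in blobs(mask(im,"yellow"),15):
        w=sorted(r[1])
        if w[0]<9 or r[0][1]<195 and w[1]<30:
            P=onz("wrist",c.reshape(-1,2),.012,st)[:,:2]; m=P.mean(0)
            v=cv2.fitLine(P.astype(np.float32),cv2.DIST_L2,0,.01,.01).ravel()
            O=np.array([.5655,.0054]);n=np.array([-np.sin(.05),np.cos(.05)]);u=np.array([np.cos(.05),np.sin(.05)])
            print(f,np.round(r[0]),m.round(4),"ang",np.arctan(v[1]/v[0]).round(4),"dock x,y",((m-O)@u).round(4),((m-O)@n).round(4), "xrange",((P-O)@u).min().round(4),((P-O)@u).max().round(4))
lines("pics/w5.png",readout.get_state())
lines("pics/w3.png",dict(position=[0.49711657,0.00220405,0.26336175],ee_rot=[-.001,.001,1,.001]))
lines("pics/w1.png",dict(position=[0.5224,-0.0089,0.1612],ee_rot=[0,.682,.7313,0]))
```

```text
pics/w5.png [138. 228.] [ 0.5194 -0.0755] ang 0.0449 dock x,y -0.0501 -0.0785 xrange -0.093 -0.0039
pics/w5.png [327. 184.] [0.4763 0.0789] ang 0.0517 dock x,y -0.0854 0.0779 xrange -0.0929 -0.0779
pics/w5.png [231. 227.] [0.5155 0.0025] ang 0.0474 dock x,y -0.0501 -0.0004 xrange -0.0931 -0.0043
pics/w3.png [330. 392.] [0.7646 0.0089] ang -1.4119 dock x,y 0.1991 -0.0065 xrange 0.1966 0.2016
pics/w3.png [382. 326.] [0.6633 0.076 ] ang 0.1713 dock x,y 0.1012 0.0656 xrange 0.082 0.1158
pics/w3.png [259. 218.] [ 0.5197 -0.0749] ang 0.0474 dock x,y -0.0497 -0.0779 xrange -0.0929 -0.0048
pics/w3.png [325. 215.] [0.5155 0.003 ] ang 0.0509 dock x,y -0.0501 0.0001 xrange -0.0933 -0.0047
pics/w3.png [392. 212.] [0.5117 0.081 ] ang 0.0577 dock x,y -0.05 0.0782 xrange -0.0929 -0.0044
pics/w3.png [122. 160.] [ 0.4504 -0.2282] ang 0.3961 dock x,y -0.1267 -0.2275 xrange -0.1551 -0.0974
pics/w1.png [351. 290.] [ 0.5512 -0.0733] ang 0.0622 dock x,y -0.0182 -0.0779 xrange -0.0304 -0.0063
pics/w1.png [296. 288.] [ 0.5006 -0.0759] ang 0.0573 dock x,y -0.0689 -0.0779 xrange -0.0885 -0.0497
pics/w1.png [354. 206.] [0.5464 0.0047] ang 0.0299 dock x,y -0.0191 0.0003 xrange -0.0321 -0.0061
pics/w1.png [291. 205.] [0.4926 0.0019] ang 0.0523 dock x,y -0.073 0.0001 xrange -0.0956 -0.0509
pics/w1.png [319. 109.] [0.5107 0.081 ] ang 0.0497 dock x,y -0.0509 0.0783 xrange -0.0955 -0.0063
```

Dock pose is confirmed: lane lines lie at dock y = ±78/0 within 0.5 mm. Lower the unit, then slide it.

```bash
python3 -m handwheel '[[[0.4,1.4,15],[0,0,-0.02],1],[[0,0,20],[0,0,0],1],[[0,0,20],[0,0,0],1],[[0,0,12],[0,0,0],1],[[0,0,5],[0,0,0],1],[[0,0,3],[0,0,0],1],[[0,0,0],[0,0,0],1],[[0,0,0],[0,0,0],1]]'
python3 -c "
from h import *
s=readout.get_state();print(s['position'],s['contact_force']);go(.5466,.0826,.064,np.pi+.05)"
```

```text
clock: 18.12
position: [0.5094, 0.0818, 0.0668]
ee_rot: [0.001, -0.026, 1.0, 0.0]
contact_force: [0.6, 0.5, -1.6]
width: 0.0129
gripper_force: 62.2
[0.50941705 0.08181948 0.06681668] [ 0.61427889  0.50869982 -1.61298233]
shift [-37.2  -1.1   2.9] turn [0.   0.01 0.01]
```

```bash
python3 -m handwheel '[[[0,-0.7,1.5],[0,0,0],1],[[0,0,1],[0,0,0],1],[[-6,0,0],[0,0,0],1],[[-8,0,0],[0,0,0],1],[[-8,0,0],[0,0,0],1],[[-4,0,0],[0,0,0],1],[[0,0,0],[0,0,0],1],[[0,0,0],[0,0,0],1]]'
python3 -c "
from h import *
s=readout.get_state();print(s['position'],s['contact_force']);go(.5466,.0826,.064,np.pi+.05)"
```

```text
clock: 19.12
position: [0.536, 0.0824, 0.0642]
ee_rot: [0.001, -0.026, 1.0, 0.0]
contact_force: [-2.4, -0.1, 4.5]
width: 0.0128
gripper_force: 63.3
[0.53597735 0.08240782 0.06418221] [-2.39224899 -0.14724556  4.52353464]
shift [-10.6  -0.4   0.2] turn [-0.    0.01  0.01]
```

```bash
python3 -m handwheel '[[[-2,0,0],[0,0,0],1],[[-2,0,0],[0,0,0],1],[[0,0,0],[0,0,0],1]]'
python3 -m handwheel '[[[-1.5,0,0],[0,0,0],1],[[0,0,0],[0,0,0],1],[[0,0,0],[0,0,0],1]]'
python3 -c "
from h import *
s=readout.get_state();print(s['position'],s['contact_force']);go(.5466,.0826,.064,np.pi+.05)"
```

```text
clock: 19.5
position: [0.539, 0.0826, 0.0642]
ee_rot: [-0.0, -0.026, 1.0, 0.0]
contact_force: [-4.0, 0.2, 6.5]
width: 0.0127
gripper_force: 63.4
clock: 19.88
position: [0.5394, 0.0827, 0.0642]
ee_rot: [-0.001, -0.026, 1.0, 0.0]
contact_force: [-6.3, 0.1, 8.9]
width: 0.0129
gripper_force: 63.9
[0.53937939 0.08269265 0.06422077] [-6.28001038  0.06229874  8.85549703]
shift [-7.2 -0.5  0.2] turn [ 0.   -0.02  0.01]
```

```bash
python3 -m handwheel '[[[-1.5,0,0],[0,0,0],1],[[-1.5,0,-1],[0,0,0],1],[[0,0,0],[0,0,0],1],[[0,0,0],[0,0,0],1]]'
python3 -c "
from h import *
s=readout.get_state();print(s['position'],s['contact_force']);go(.5466,.0826,.064,np.pi+.05)"
```

```text
clock: 20.38
position: [0.542, 0.0828, 0.0644]
ee_rot: [-0.002, -0.026, 1.0, 0.0]
contact_force: [-5.6, 0.3, 4.0]
width: 0.013
gripper_force: 63.2
[0.54200048 0.08278561 0.0643737 ] [-5.57495102  0.33827655  4.03699094]
shift [-4.6 -0.4  0.4] turn [ 0.   -0.03  0.01]
```

```bash
python3 -m handwheel '[[[0,0,0],[0,0,0],0.2],[[0,0,0],[0,0,0],0.2],[[0,0,0],[0,0,0],0.2],[[0,0,-15],[0,0,0],0.2],[[0,0,-40],[0,0,0],0.2],[[0,0,-45],[0,0,0],-0.2],[[0,-20,-30],[0,0,0],-0.2],[[-4,-50,0],[0,0,0],-0.2],[[-5,-55,0],[0,0,0],-0.2],[[-5,-55,0],[0,0,0],-0.2],[[-5,-55,0],[0,0,0],-0.2],[[-5,-55,0],[0,0,0],-0.2],[[-5,-45,0],[0,0,0],-0.2],[[0,-13,0],[0,0,0.9],-0.2],[[0,0,0],[0,0,0.9],-0.2],[[0,0,0],[0,0,0.9],-0.2],[[0,0,0],[0,0,0],-0.2],[[0,0,0],[0,0,0],-0.2]]'
python3 - <<'E'
from h import *
im,st=rib("green",save="pics/w6.png"); rib("green","top"); rib("red","top")
w=cv2.imread("pics/w6.png")
# yellow unit in bay 0, from wrist
rib("yellow",z=.085)
E
```

```text
clock: 22.62
position: [0.5904, -0.2632, 0.1954]
ee_rot: [0.0, 0.115, 0.993, -0.0]
contact_force: [-0.9, 0.5, 0.5]
width: 0.0513
gripper_force: 0.0
green 865 [325. 227.] [ 0.5914 -0.2633] [0.0124 0.0476] -0.222
green 133 [449. 212.] [ 0.5889 -0.2629] [0.0466 0.0158] -0.2628
red 8278 [ 52. 435.] [0.1791 0.507 ] [0.1976 0.1575] 1.5575
red 7415 [182. 247.] [0.5324 0.2693] [0.2461 0.1285] 0.0057
red 76 [543. 166.] [ 0.6818 -0.4661] [0.0364 0.0144] -0.8341
yellow 1496 [622. 324.] [ 0.7303 -0.0331] [0.0321 0.0553] 0.0496
yellow 582 [565. 225.] [ 0.628  -0.0812] [0.0364 0.0122] -1.5471
yellow 346 [511.  88.] [ 0.521  -0.1138] [0.0033 0.0694] 0.0535
yellow 324 [594.  66.] [ 0.5183 -0.0532] [0.0034 0.069 ] 0.0515
```

```bash
python3 -m handwheel '[[[-1,0,35],[0,0,0],-0.2],[[0,0,40],[0,0,0],-0.2],[[0,0,35],[0,0,0],-0.2],[[0,0,22],[0,0,0],-0.2],[[0,0,10],[0,0,0],-0.2],[[0,0,0],[0,0,0],-0.2],[[0,0,0],[0,0,0],1],[[0,0,0],[0,0,0],1],[[0,0,0],[0,0,0],1],[[0,0,0],[0,0,0],1],[[0,0,0],[0,0,0],1]]' 60
python3 -m handwheel '[[[0,0,-10],[0,0,0],1],[[0,0,-25],[0,0,0],1],[[0,0,-35],[0,0,0],1],[[0,0,-20],[0,0,0],1],[[0,0,0],[0,0,-0.9],1],[[0,0,0],[0,0,-0.9],1],[[0,0,0],[0,0,-0.8],1],[[0,0,0],[0,0,0],1],[[0,0,0],[0,0,0],1]]'
python3 - <<'E'
from h import *
go(.5126,.0028,.144,np.pi+.05)
E
```

```text
clock: 24.2
position: [0.592, -0.2637, 0.054]
ee_rot: [0.001, 0.115, 0.993, -0.0]
contact_force: [0.3, 1.3, 6.0]
width: 0.0131
gripper_force: 61.0
clock: 25.32
position: [0.591, -0.2634, 0.1426]
ee_rot: [-0.0, -0.02, 1.0, 0.0]
contact_force: [-0.1, -0.1, -1.4]
width: 0.0127
gripper_force: 60.0
shift [ 67.8 269.1  -1.3] turn [ 0.   -0.01 -0.1 ]
```

```bash
python3 -m handwheel '[[[15,20,0],[0,0,-0.1],1],[[20,40,0],[0,0,0],1],[[20,50,0],[0,0,0],1],[[12,50,0],[0,0,0],1],[[0,50,0],[0,0,0],1],[[0,40,0],[0,0,0],1],[[0,18,0],[0,0,0],1],[[0,0,0],[0,0,0],1],[[0,0,0],[0,0,0],1]]'
python3 - <<'E'
from h import *
s=readout.get_state();print(s['position'],s['contact_force'],s['clock'])
cv2.imwrite("pics/w7.png",snap("wrist"))
go(.5126,.0028,.068,np.pi+.05)
E
```

```text
clock: 26.45
position: [0.5112, -0.0003, 0.1428]
ee_rot: [0.0, -0.025, 1.0, -0.0]
contact_force: [0.5, -0.3, -2.6]
width: 0.0128
gripper_force: 60.0
[ 5.11246583e-01 -2.64660348e-04  1.42811983e-01] [ 0.4899357  -0.25283882 -2.55674153] 26.45
shift [-1.5  3.2 74.8] turn [-0.01  0.    0.  ]
```

View pics/w7.png

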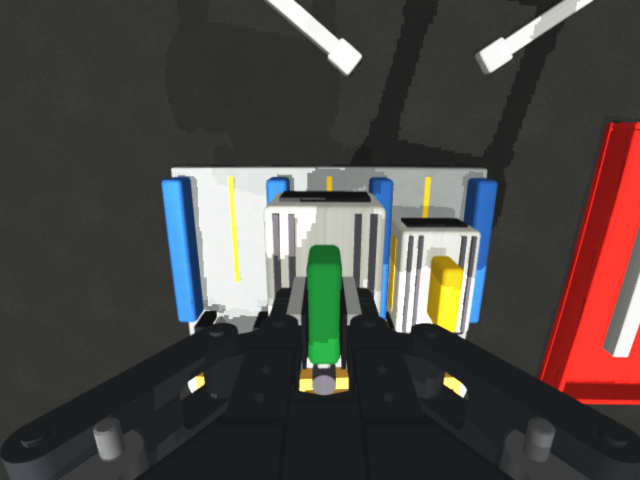

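The view shows yellow seated between lane 0's walls at (435,275) and green held above lane 1 at (324,300). Lower green and slide it.

```bash
python3 -m handwheel '[[[-1.5,3.2,15],[0,0,0],1],[[0,0,20],[0,0,0],1],[[0,0,20],[0,0,0],1],[[0,0,12],[0,0,0],1],[[0,0,6],[0,0,0],1],[[0,0,2.5],[0,0,0],1],[[0,0,1],[0,0,0],1],[[0,0,0],[0,0,0],1],[[-6,0,0],[0,0,0],1],[[-8,0,0],[0,0,0],1],[[-8,0,0],[0,0,0],1],[[-4,0,0],[0,0,0],1],[[0,0,0],[0,0,0],1],[[0,0,0],[0,0,0],1]]'
python3 -c "
from h import *
s=readout.get_state();print(s['position'],s['contact_force']);go(.5505,.0047,.066,np.pi+.05)
import rig
P=onz('wrist',[[402,220],[466,220]],.057,dict(position=[0.511247,-.000265,.142812],ee_rot=[0,-.025,1,0]));O=np.array([.5655,.0054]);u=np.array([np.cos(.05),np.sin(.05)]);n=np.array([-u[1],u[0]]);print('rear edge yellow: short of home',-.015-.04-(P[:,:2]-O)@u,(P[:,:2]-O)@n)"
```

```text
clock: 28.25
position: [0.5378, 0.0056, 0.0662]
ee_rot: [-0.0, -0.026, 1.0, 0.0]
contact_force: [0.1, -0.3, -1.7]
width: 0.0125
gripper_force: 60.0
[0.53778359 0.00556364 0.06617784] [ 0.12675698 -0.34331827 -1.71900202]
shift [-12.7  -1.5   0.2] turn [ 0.   -0.01  0.01]
rear edge yellow: short of home [0.01387728 0.01396836] [0.04927501 0.0934687 ]
```

```bash
python3 -m handwheel '[[[-2,-0.7,1],[0,0,0],1],[[-3,0,0],[0,0,0],1],[[-1.5,0,0],[0,0,0],1],[[0,0,0],[0,0,0],1]]'
python3 -m handwheel '[[[-1.5,0,0],[0,0,0],1],[[-1,0,0],[0,0,0],1],[[0,0,0],[0,0,0],1]]'
python3 -c "
from h import *
s=readout.get_state();print(s['position'],s['contact_force']);go(.5505,.0047,.066,np.pi+.05)"
```

```text
clock: 28.75
position: [0.5442, 0.0052, 0.066]
ee_rot: [-0.0, -0.026, 1.0, 0.0]
contact_force: [-3.0, 0.1, 6.1]
width: 0.012
gripper_force: 61.1
clock: 29.12
position: [0.5446, 0.0052, 0.0661]
ee_rot: [-0.002, -0.026, 1.0, -0.0]
contact_force: [-7.1, -0.3, 10.0]
width: 0.0125
gripper_force: 61.7
[0.5445717  0.00524581 0.06607643] [-7.14099112 -0.34319144  9.95684177]
shift [-5.9 -0.9  0. ] turn [ 0.   -0.04  0.02]
```

```bash
python3 -m handwheel '[[[-1.5,0,0],[0,0,0],1],[[-1,0,-1],[0,0,0],1],[[0,0,0],[0,0,0],1],[[0,0,0],[0,0,0],0.2],[[0,0,0],[0,0,0],0.2],[[0,0,0],[0,0,0],0.2],[[0,0,-15],[0,0,0],0.2],[[0,0,-40],[0,0,0],0.2],[[0,0,-45],[0,0,0],-0.2],[[5,-20,-25],[0,0,0],-0.2],[[15,-50,0],[0,0,0],-0.2],[[15,-57,0],[0,0,0],-0.2],[[15,-57,0],[0,0,0],-0.2],[[15,-57,0],[0,0,0],-0.2],[[15,-57,0],[0,0,0],-0.2],[[15,-50,0],[0,0,0],-0.2],[[10,-41,0],[0,0,0],-0.2],[[0,0,0],[0,0,0.9],-0.2],[[0,0,0],[0,0,0.9],-0.2],[[0,0,0],[0,0,0.63],-0.2]]'
python3 -m handwheel '[[[0,0,0],[0,0,0],-0.2]]'
python3 - <<'E'
from h import *
im,st=rib("red",save="pics/w8.png"); print(st["position"],tool(st)[:2,0])
E
```

```text
clock: 31.62
position: [0.4648, -0.3889, 0.1923]
ee_rot: [0.001, 0.103, 0.995, -0.0]
contact_force: [1.4, 0.5, -0.1]
width: 0.0512
gripper_force: 0.0
clock: 31.75
position: [0.4649, -0.3887, 0.1922]
ee_rot: [0.001, 0.101, 0.995, -0.0]
contact_force: [0.4, 0.2, 0.1]
width: 0.0511
gripper_force: 0.0
red 596 [319. 224.] [ 0.4613 -0.3928] [0.0122 0.0459] -0.1991
[ 0.46491435 -0.38870157  0.19224703] [-0.97958117  0.20104596]
```

```bash
python3 -m handwheel '[[[2.7,-4.7,35],[0,0,0],-0.2],[[0,0,40],[0,0,0],-0.2],[[0,0,33],[0,0,0],-0.2],[[0,0,20],[0,0,0],-0.2],[[0,0,10],[0,0,0],-0.2],[[0,0,0],[0,0,0],-0.2],[[0,0,0],[0,0,0],1],[[0,0,0],[0,0,0],1],[[0,0,0],[0,0,0],1],[[0,0,0],[0,0,0],1],[[0,0,0],[0,0,0],1]]' 60
python3 -m handwheel '[[[0,0,-10],[0,0,0],1],[[0,0,-25],[0,0,0],1],[[0,0,-35],[0,0,0],1],[[0,0,-20],[0,0,0],1],[[0,0,0],[0,0,-0.85],1],[[0,0,0],[0,0,-0.85],1],[[0,0,0],[0,0,-0.75],1],[[0,0,0],[0,0,0],1],[[0,0,0],[0,0,0],1]]'
python3 - <<'E'
from h import *
go(.5165,-.0752,.144,np.pi+.05)
E
```

```text
clock: 33.17
position: [0.4617, -0.3929, 0.0543]
ee_rot: [0.001, 0.101, 0.995, -0.0]
contact_force: [-1.1, 1.2, 5.0]
width: 0.0124
gripper_force: 61.2
clock: 34.3
position: [0.4609, -0.3923, 0.143]
ee_rot: [-0.0, -0.026, 1.0, 0.0]
contact_force: [-0.3, 0.4, -2.3]
width: 0.0124
gripper_force: 60.0
shift [-72.1 313.8  -0.8] turn [ 0.01 -0.01  0.02]
```

```bash
python3 -m handwheel '[[[-8,35,0],[0,0,0],1],[[-12,50,0],[0,0,0],1],[[-12,55,0],[0,0,0],1],[[-12,55,0],[0,0,0],1],[[-12,55,0],[0,0,0],1],[[-12,40,0],[0,0,0],1],[[-4,23,0],[0,0,0],1],[[0,0,0],[0,0,0],1],[[0,0,0],[0,0,0],1]]'
python3 - <<'E'
from h import *
s=readout.get_state();print(s['position'],s['contact_force'],s['clock'])
cv2.imwrite("pics/w9.png",snap("wrist"))
go(.5165,-.0752,.067,np.pi+.05)
E
```

```text
clock: 35.42
position: [0.5163, -0.0767, 0.1433]
ee_rot: [0.0, -0.027, 1.0, -0.0]
contact_force: [0.1, -0.2, -2.1]
width: 0.0127
gripper_force: 60.1
[ 0.51632806 -0.0766785   0.14333924] [ 0.11837828 -0.22106974 -2.14606809] 35.425
shift [-0.3  1.8 76.3] turn [-0.01  0.    0.03]
```

```bash
python3 -m handwheel '[[[-0.3,1.5,15],[0,0,0.03],1],[[0,0,20],[0,0,0],1],[[0,0,20],[0,0,0],1],[[0,0,13],[0,0,0],1],[[0,0,6],[0,0,0],1],[[0,0,3],[0,0,0],1],[[0,0,1],[0,0,0],1],[[0,0,0],[0,0,0],1],[[-6,0,0],[0,0,0],1],[[-8,0,0],[0,0,0],1],[[-8,0,0],[0,0,0],1],[[-4,0,0],[0,0,0],1],[[0,0,0],[0,0,0],1],[[0,0,0],[0,0,0],1]]'
python3 -c "
from h import *
s=readout.get_state();print(s['position'],s['contact_force']);go(.5544,-.0733,.066,np.pi+.05)"
```

```text
clock: 37.22
position: [0.5431, -0.0735, 0.0663]
ee_rot: [0.001, -0.025, 1.0, -0.0]
contact_force: [-2.4, 0.3, 5.3]
width: 0.0126
gripper_force: 61.2
[ 0.54313848 -0.07350641  0.06627673] [-2.44186417  0.30663613  5.32851952]
shift [-11.3  -0.4   0.3] turn [-0.01  0.02  0.01]
```

```bash
python3 -m handwheel '[[[-2,0,0],[0,0,0],1],[[-2,0,0],[0,0,0],1],[[-1.5,0,0],[0,0,0],1],[[-1.5,0,0],[0,0,0],1],[[0,0,0],[0,0,0],1]]'
python3 -m handwheel '[[[-1,0,-1],[0,0,0],1],[[0,0,0],[0,0,0],1],[[0,0,0],[0,0,0],1]]'
python3 -c "
from h import *
s=readout.get_state();print(s['position'],s['contact_force']);go(.5544,-.0733,.066,np.pi+.05)"
```

```text
clock: 37.85
position: [0.5474, -0.0732, 0.0663]
ee_rot: [-0.002, -0.026, 1.0, -0.0]
contact_force: [-8.6, -0.1, 9.2]
width: 0.0131
gripper_force: 61.9
clock: 38.22
position: [0.5489, -0.0731, 0.0664]
ee_rot: [-0.001, -0.025, 1.0, -0.0]
contact_force: [-5.7, -0.6, 4.2]
width: 0.0129
gripper_force: 61.1
[ 0.54892385 -0.07307489  0.06642881] [-5.70641065 -0.6372934   4.2462492 ]
shift [-5.5 -0.5  0.4] turn [-0.   -0.03  0.01]
```

```bash
python3 -m handwheel '[[[-1.5,0,0],[0,0,0],1],[[0,0,-0.5],[0,0,0],1],[[0,0,0],[0,0,0],0.2],[[0,0,0],[0,0,0],0.2],[[0,0,0],[0,0,0],0.2],[[0,0,-15],[0,0,0],0.2],[[0,0,-45],[0,0,0],0.2],[[0,0,-60],[0,0,0],-0.2],[[5,20,-60],[0,0,0],-0.2],[[10,50,-40],[0,0,0],-0.2],[[10,58,0],[0,0,0],-0.2],[[10,58,0],[0,0,0],-0.2],[[10,58,0],[0,0,0],-0.2],[[10,58,0],[0,0,0],-0.2],[[10,58,0],[0,0,0],-0.2],[[10,50,0],[0,0,0],-0.2],[[3,39,0],[0,0,0],-0.2],[[0,0,0],[0,0,0],-0.2],[[0,0,0],[0,0,0],-0.2]]'
python3 - <<'E'
from h import *
im,st=rib("orange",z=.146,save="pics/w10.png"); print(st["position"],tool(st)[:2,0])
s=snap("scene"); cv2.imwrite("pics/s10.png",s)
cv2.imwrite("pics/c10.png",np.hstack([im[60:460,120:620],cv2.resize(s[130:220,400:470],(300,400))]))
E
```

```text
clock: 40.6
position: [0.452, 0.3691, 0.2851]
ee_rot: [0.0, -0.025, 1.0, -0.0]
contact_force: [-0.4, 0.5, -0.5]
width: 0.0509
gripper_force: 0.0
orange 219 [ 65. 381.] [0.6297 0.1153] [0.0432 0.01  ] -0.8891
orange 1025 [352. 219.] [0.4486 0.3918] [0.0264 0.0351] 0.6707
[0.45203695 0.36912208 0.28510919] [-0.99872036 -0.05056744]
```

View pics/c10.png

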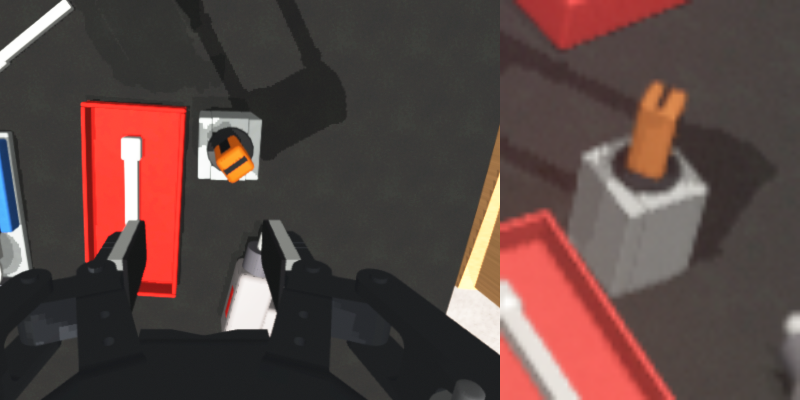

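The handle's top face is at full-frame (352,219), turned about 0.67 rad, with a dark groove across it near crop (235,163). I'll work out the groove's direction and the handle's centre numerically.

Run:
```python
from h import *
im=cv2.imread("pics/w10.png"); st=dict(position=[.45203695,.36912208,.28510919],ee_rot=[0,-.0253,.99968,0])
h=cv2.cvtColor(im,cv2.COLOR_BGR2HSV); m=mask(im,"orange")
c=max((b for b in blobs(m,300)),key=lambda b:b[0] if b[1][0][1]<300 else 0)[2]
hull=cv2.convexHull(c); H=np.zeros_like(m); cv2.fillConvexPoly(H,hull,255)
V=h[:,:,2]; x,y,w,hh=cv2.boundingRect(hull)
dark=((V<70)&(H>0)).astype(np.uint8)*255
for a,r,cn in blobs(dark,5): print("dark",a,np.round(r[0]),np.round(r[1]),onz("wrist",cv2.boxPoints(r),.146,st)[:,:2].round(4).tolist())
for yy in range(y-1,y+hh+1): print("%3d"%yy,"".join(".abcdefghijklmnopqrstuvwxyz"[min(25,int(V[yy,xx])//10)] if H[yy,xx] else " " for xx in range(x-1,x+w+1)))
print(x)
ap=cv2.approxPolyDP(hull,3,True).reshape(-1,2); print(ap.tolist(), onz("wrist",ap,.146,st)[:,:2].round(4).tolist())
print("stand z.08 px?",proj("wrist",[[.45,.385,.146],[.45,.385,.08]],st))
```

```text
dark 53.5 [355. 225.] [ 3. 23.] [[0.4586, 0.3861], [0.4461, 0.4012], [0.4482, 0.4029], [0.4608, 0.3878]]
dark 77.5 [344. 205.] [ 9. 12.] [[0.4374, 0.3775], [0.4308, 0.3853], [0.4366, 0.3902], [0.4433, 0.3824]]
194                                           
195                    ijh                    
196                  lmopmj                   
197                jmoppqpok                  
198              chnppqqqqpni                 
199             bchopqqqqqqpmh                
200            bbbfnpqqqqqqqpl                
201          cbbbbdkpqqqqqqqqoi               
202         bbbbbbchoqqqqqqqqpmh              
203        bbbbbbbbempqqqqqqqqpmh             
204      ecbbbbbbbbcjoqqqqqqqqpok             
205     jkebbbbbbbbbgopqqqqrrsrpni            
206    loohcbbbbbbbbdlpqqrstuvuspmi           
207   koppjdbbbbbbbcflpqrtvwwxwvspm           
208  hnpppkebbbbbbcgloqruwxxxxxxvroj          
209  kopppnfbbbbbdglprsuwxxxyyyxxuqni         
210  lopppohcbbcfkmprtvwxxyyyyyyxwtpm         
211  loppppicbcglpqsuwxxxyyyyyyyxxwspk        
212  loppppkeejmprtvwxxxyyyyyyyyyxxvrni     
[... 987 characters left out ...]
  
234           xvsmnvyyyyyyyyyyyyyyxxww        
235            wvtvxyyyyyyyyyyyyxxxw          
236             vvwxyyyyyyyyyyyxxxx           
237             xwwxxyyyyyyyyxxxwx            
238              xwwxxyyyyyyxxxx              
239               tvxxxyyyxxwvv               
240               kqxxxxxxxvsm                
241                kuvwxxwuo                  
242                  mrtspk                   
243                                           
334
[[353, 195], [373, 227], [350, 242], [336, 223], [334, 209]] [[0.428, 0.3909], [0.4542, 0.4098], [0.4684, 0.3913], [0.4524, 0.3784], [0.4405, 0.376]]
stand z.08 px? [[344.07687369 220.64851646]
 [340.39748816 205.72271242]]
```

Run:
```python
from h import *
st=dict(position=[.45203695,.36912208,.28510919],ee_rot=[0,-.0253,.99968,0])
c=onz("wrist",[[354.5,224],[373,227],[350,242],[336,221],[358,206]],.146,st)[:,:2]; print(c.round(4), np.linalg.norm(np.diff(c[1:],axis=0),axis=1))
# stand top z=.08 grey/white bright contour from wrist
im=cv2.imread("pics/w10.png"); h=cv2.cvtColor(im,cv2.COLOR_BGR2HSV)
g=((h[:,:,2]>95)&(h[:,:,1]<60)).astype(np.uint8)*255; g[:150]=0; g[262:]=0; g[:,:300]=0; g[:,400:]=0
g=cv2.morphologyEx(g,cv2.MORPH_CLOSE,np.ones((5,5)))
for a,r,cn in blobs(g,200): print(a,np.round(r[0]),np.round(r[1]),cv2.boundingRect(cn),onz("wrist",cv2.boxPoints(r),.08,st)[:,:2].round(4).tolist())
go(c[0][0],c[0][1],.20,2.26)
```

```text
[[0.4524 0.394 ]
 [0.4542 0.4098]
 [0.4684 0.3913]
 [0.4507 0.3782]
 [0.4369 0.3957]] [0.02328185 0.02206107 0.02219854]
2115.5 [349. 206.] [63. 68.] (317, 172, 65, 69) [[0.4869, 0.3621], [0.416, 0.3616], [0.4151, 0.4241], [0.4863, 0.428]]
shift [-1.3 25.4 85. ] turn [0.   0.01 8.89]
```

```bash
python3 -m handwheel '[[[-1.3,13,10],[0,0,0],-0.2],[[0,12.4,10],[0,0,0.9],-0.2],[[0,0,10],[0,0,0.9],-0.2],[[0,0,10],[0,0,0.9],-0.2],[[0,0,10],[0,0,0.9],-0.2],[[0,0,10],[0,0,0.9],-0.2],[[0,0,0],[0,0,0.9],-0.2],[[0,0,0],[0,0,0.9],-0.2],[[0,0,0],[0,0,0.9],-0.2],[[0,0,0],[0,0,0.9],-0.2],[[0,0,0],[0,0,0.8],-0.2],[[0,0,0],[0,0,0],-0.2],[[0,0,0],[0,0,0],-0.2]]'
python3 - <<'E'
from h import *
im,st=rib("orange",z=.146,save="pics/w11.png"); print(st["position"],st["qpos"].round(2))
go(.4524,.394,.096,2.26)
cv2.imwrite("pics/c11.png",im[100:420,160:480])
E
```

```text
clock: 42.32
position: [0.4521, 0.395, 0.2241]
ee_rot: [-0.0, 0.426, 0.905, -0.0]
contact_force: [0.1, 0.3, -0.1]
width: 0.0512
gripper_force: 0.0
orange 1143 [325. 230.] [0.4475 0.4016] [0.0247 0.0309] -0.8644
[0.45211219 0.39500497 0.22414026] [ 0.6   0.32  1.46  0.    1.36 -0.09]
shift [ -1.   -0.4 128.2] turn [-0. -0.  0.]
```

View pics/c11.png

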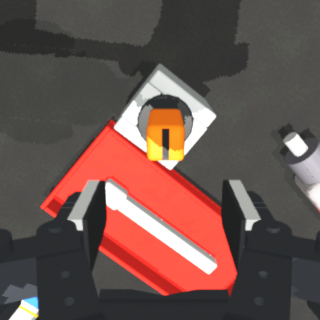

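The view now shows the handle square to the fingers, its top face at full-frame (326,244), with the groove running along tool x. Compute the tool-x offset, then descend and grip.

Run:
```python
from h import *
im=cv2.imread("pics/w11.png"); V=cv2.cvtColor(im,cv2.COLOR_BGR2HSV)
m=mask(im,"orange"); cl=m[:,326-12]; print("V col 314",[(r,int(V[r,314,2])) for r in range(205,268,2)])
print("row244",[(c,int(V[244,c,2])) for c in range(300,352,2)])
st=readout.get_state(); c=onz("wrist",[[326,244],[326,230],[326,260]],.146,st); print(c.round(4)); go(*c[0][:2],.096)
```

```text
V col 314 [(205, 47), (207, 51), (209, 180), (211, 222), (213, 223), (215, 223), (217, 225), (219, 225), (221, 225), (223, 226), (225, 242), (227, 252), (229, 253), (231, 253), (233, 254), (235, 254), (237, 253), (239, 253), (241, 254), (243, 255), (245, 255), (247, 255), (249, 255), (251, 255), (253, 255), (255, 255), (257, 255), (259, 255), (261, 207), (263, 249), (265, 255), (267, 255)]
row244 [(300, 255), (302, 255), (304, 255), (306, 247), (308, 255), (310, 255), (312, 255), (314, 255), (316, 255), (318, 254), (320, 253), (322, 134), (324, 42), (326, 43), (328, 86), (330, 252), (332, 253), (334, 253), (336, 253), (338, 253), (340, 252), (342, 248), (344, 237), (346, 255), (348, 255), (350, 255)]
[[0.4539 0.395  0.146 ]
 [0.4477 0.4025 0.146 ]
 [0.4611 0.3863 0.146 ]]
shift [ -1.1   1.4 128.2]
```

```bash
python3 -m handwheel '[[[-0.5,1,35],[0,0,0],-0.2],[[0,0,40],[0,0,0],-0.2],[[0,0,28],[0,0,0],-0.2],[[0,0,17],[0,0,0],-0.2],[[0,0,8],[0,0,0],-0.2],[[0,0,0],[0,0,0],-0.2],[[0,0,0],[0,0,0],0.6],[[0,0,0],[0,0,0],1],[[0,0,0],[0,0,0],1],[[0,0,0],[0,0,0],1],[[0,0,0],[0,0,0],1]]' 60
python3 -m handwheel '[[[0,0,-8],[0,0,0],1],[[0,0,-20],[0,0,0],1],[[0,0,-30],[0,0,0],1],[[0,0,-40],[0,0,0],1],[[0,0,-30],[0,0,0],1],[[0,0,0],[0,0,0],1],[[0,0,0],[0,0,0],1]]'
python3 - <<'E'
from h import *
st=readout.get_state(); s=snap("scene"); cv2.imwrite("pics/s12.png",s)
x,y,z=st["position"]; p=proj("scene",[[x,y,z-.086]])[0]; print(p,st["position"]); u,v=p.round().astype(int)
cv2.imwrite("pics/c12.png",cv2.resize(s[v-60:v+30,u-45:u+45],(600,600),interpolation=cv2.INTER_CUBIC))
E
```

```text
clock: 43.75
position: [0.4538, 0.3958, 0.0976]
ee_rot: [0.001, 0.427, 0.904, 0.001]
contact_force: [-0.7, 0.5, 6.2]
width: 0.0253
gripper_force: 59.8
clock: 44.62
position: [0.4522, 0.3947, 0.2228]
ee_rot: [-0.001, 0.427, 0.904, -0.001]
contact_force: [-0.4, 0.3, -2.9]
width: 0.0254
gripper_force: 59.2
[437.21115607 153.28627801] [0.45218848 0.39465426 0.22279844]
```

View pics/c12.png

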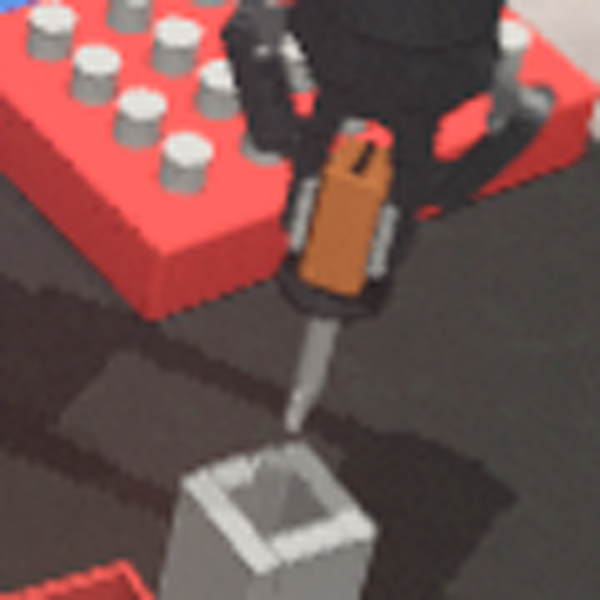

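The picture shows the driver held, with its blade at crop (305,400) edge-on to the scene camera. So the blade width lies along the viewing direction, which is the groove and tool x. The blade end is TCP - 87.6 mm. Next I measure the cams accurately from the stored wrist views.

Run:
```python
from h import *
O=np.array([.5655,.0054]);u=np.array([np.cos(.05),np.sin(.05)]);n=np.array([-u[1],u[0]])
def f(fn,st):
    im=cv2.imread(fn); hsv=cv2.cvtColor(im,cv2.COLOR_BGR2HSV)
    ym=cv2.inRange(hsv,(18,100,60),(36,255,255))
    for a,r,c in blobs(ym,250):
        if fn[-6:-4]!="t2" and min(r[1])<15: continue
        vals=hsv[:,:,2][(cv2.drawContours(np.zeros_like(ym),[c],-1,255,-1)>0)&(ym>0)]
        t=cv2.threshold(vals.reshape(-1,1),0,255,cv2.THRESH_OTSU)[0]
        H=np.zeros_like(ym); cv2.drawContours(H,[c],-1,255,-1)
        top=((H>0)&(ym>0)&(hsv[:,:,2]>t)).astype(np.uint8)*255
        top=cv2.morphologyEx(top,cv2.MORPH_OPEN,np.ones((2,2)))
        bb=max(blobs(top,20),key=lambda b:b[0])
        P=cv2.boxPoints(bb[1]); b=onz("wrist",P,.067,st)[:,:2]; e=b[[1,2]]-b[[0,1]];L=np.linalg.norm(e,axis=1);k=L.argmax();m=b.mean(0)
        if abs(L[k]-.046)<.01: print(fn,np.round(r[0]),"t",t,m.round(4),L.round(4),"slot ang",(np.arctan2(*e[k][::-1])%np.pi).round(3),"dock",((m-O)@u).round(4),((m-O)@n).round(4))
f("pics/w1.png",dict(position=[0.5224,-0.0089,0.1612],ee_rot=[0,.682,.7313,0]))
f("pics/w3.png",dict(position=[0.49711657,0.00220405,0.26336175],ee_rot=[-.001,.001,1,.001]))
f("pics/w2.png",dict(position=[0.538,.2824,.2413],ee_rot=[.004,.001,1,.002]))
go(.6304,.0086,.19,1.62)
```

```text
pics/w1.png [461. 312.] t 184.0 [ 0.6356 -0.0653] [0.0395 0.031 ] slot ang 1.608 dock 0.0664 -0.0742
pics/w1.png [614. 225.] t 181.0 [0.7407 0.0122] [0.0289 0.0515] slot ang 1.893 dock 0.1753 -0.002
pics/w1.png [474. 221.] t 183.0 [0.6318 0.0078] [0.0478 0.0308] slot ang 1.666 dock 0.0664 -0.001
pics/w1.png [489. 107.] t 181.0 [0.6278 0.0855] [0.0468 0.0309] slot ang 1.634 dock 0.0663 0.0769
pics/w3.png [330. 325.] t 200.0 [0.6329 0.0107] [0.0447 0.0308] slot ang 1.66 dock 0.0675 0.0019
pics/w3.png [ 78. 173.] t 196.0 [ 0.4632 -0.2493] [0.0146 0.046 ] slot ang 0.392 dock -0.1149 -0.2492
pics/w2.png [ 65. 297.] t 200.0 [0.6312 0.0112] [0.0515 0.032 ] slot ang 1.69 dock 0.0659 0.0025
pics/w2.png [136. 294.] t 202.0 [0.6274 0.0892] [0.0483 0.0312] slot ang 1.643 dock 0.066 0.0806
shift [-411.3 -107.6   32.6] turn [-0.04  0.01  6.11]
```

```bash
python3 -m handwheel '[[[-30,-5,3],[0,0,0],1],[[-45,-8,4],[0,0,0],1],[[-50,-9,5],[0,0,0],1],[[-50,-9,5],[0,0,0],1],[[-50,-9,5],[0,0,0],1],[[-50,-9,5],[0,0,0],1],[[-45,-7,4],[0,0,0],1],[[-29,-4,2],[0,0,0],1],[[0,0,0],[0,0,1],1],[[0,0,0],[0,0,1],1],[[0,0,0],[0,0,1],1],[[0,0,0],[0,0,1],1],[[0,0,0],[0,0,1],1],[[0,0,0],[0,0,0.98],1],[[0,0,0],[0,0,0],1],[[0,0,0],[0,0,0],1]]'
python3 - <<'E'
from h import *
st=readout.get_state(); print(st["qpos"].round(2)); im=snap("wrist"); cv2.imwrite("pics/w13.png",im); go(.6280,.0866,.1446,1.634)
hsv=cv2.cvtColor(im,cv2.COLOR_BGR2HSV); ym=cv2.inRange(hsv,(18,100,60),(36,255,255))
for a,r,c in blobs(ym,150): print(int(a),np.round(r[0]),np.round(r[1]))
print(proj("wrist",[[.628,.0866,.067],[.6319,.0087,.067]]))
E
```

```text
clock: 46.68
position: [0.6282, 0.0878, 0.1903]
ee_rot: [-0.001, 0.684, 0.729, -0.001]
contact_force: [0.3, -0.7, -2.2]
width: 0.0252
gripper_force: 59.1
[ 0.03  0.39  1.44  0.    1.32 -0.04]
shift [-1.1 -0.4 46. ] turn [-0.01 -0.    0.01]
2474 [465. 306.] [63. 50.]
1430 [210. 228.] [24. 65.]
958 [322. 218.] [41. 39.]
[[322.48841939 227.30682594]
 [321.25140115 315.1144478 ]]
```

```bash
python3 -m handwheel '[[[-1,-0.4,15],[0,0,0],1],[[0,0,15],[0,0,0],1],[[0,0,5],[0,0,0],1],[[0,0,4],[0,0,0],1],[[0,0,3],[0,0,0],1],[[0,0,2],[0,0,0],1],[[0,0,0],[0,0,0],1]]'
python3 -c "
from h import *
go(.6280,.0866,.1446,1.634)"
```

```text
clock: 47.6
position: [0.6285, 0.0868, 0.1476]
ee_rot: [0.0, 0.685, 0.729, 0.0]
contact_force: [-0.9, 0.4, -2.3]
width: 0.0253
gripper_force: 59.1
shift [-0.2 -0.5  3. ] turn [ 0. -0. -0.]
```

No contact at blade height 60 mm, below the boss top, so the blade is in the slot. Go a little deeper and turn clockwise.

```bash
python3 -m handwheel '[[[0,0,2.5],[0,0,0],1],[[0,0,0],[0,0,0.5],1],[[0,0,0],[0,0,0.9],1],[[0,0,0],[0,0,0.9],1],[[0,0,0],[0,0,0.9],1],[[0,0,0],[0,0,0.9],1],[[0,0,0],[0,0,0.9],1]]'
python3 -m handwheel '[[[0,0,0],[0,0,0.9],1],[[0,0,0],[0,0,0.9],1],[[0,0,0],[0,0,0.9],1],[[0,0,0],[0,0,0.9],1],[[0,0,0],[0,0,0.9],1],[[0,0,0],[0,0,0.9],1],[[0,0,0],[0,0,0.9],1],[[0,0,0],[0,0,0.9],1],[[0,0,0],[0,0,0.9],1],[[0,0,0],[0,0,0.9],1],[[0,0,0],[0,0,0],1]]' 90
python3 -c "
from h import *
s=readout.get_state();print(s['position'],s['contact_force'],s['moment'],tool(s)[:2,0]);go(.6280,.0866,.142,-.06)"
```

```text
clock: 48.48
position: [0.6275, 0.087, 0.1448]
ee_rot: [-0.001, 0.851, 0.526, -0.001]
contact_force: [-1.8, -0.6, -1.6]
width: 0.0254
gripper_force: 59.2
clock: 49.85
position: [0.6276, 0.0871, 0.1448]
ee_rot: [-0.0, 0.996, 0.084, -0.001]
contact_force: [-1.6, 1.2, -1.9]
width: 0.025
gripper_force: 88.7
[0.62763751 0.08713326 0.14478903] [-1.61159729  1.1520033  -1.93775707] [ 0.27568981  0.3147794  -0.05434305] [0.98580163 0.16790768]
shift [0.3 0.6 2.8] turn [-0.01  0.02  2.18]
```

```bash
python3 -m handwheel '[[[0,0,0],[0,0,0.7],1],[[0,0,0],[0,0,0.7],1],[[0,0,0],[0,0,0.4],1],[[0,0,0],[0,0,0],1]]'
python3 -c "
from h import *
s=readout.get_state();print(s['moment'],tool(s)[:2,0])"
python3 -m handwheel '[[[0,0,0],[0,0,0.4],1],[[0,0,0],[0,0,0],1]]'
python3 -c "
from h import *
s=readout.get_state();print(s['moment'],tool(s)[:2,0])"
```

```text
clock: 50.35
position: [0.6278, 0.0871, 0.1448]
ee_rot: [-0.0, 1.0, -0.01, -0.001]
contact_force: [-1.1, 0.5, -2.3]
width: 0.0248
gripper_force: 88.8
[0.29673981 0.38616847 0.05421139] [ 0.99981574 -0.01914617]
clock: 50.6
position: [0.628, 0.0871, 0.1448]
ee_rot: [-0.0, 1.0, -0.031, -0.0]
contact_force: [-2.2, 1.4, -1.5]
width: 0.025
gripper_force: 88.8
[0.38058108 0.3881059  0.026131  ] [ 0.99813159 -0.06109339]
```

```bash
python3 -m handwheel '[[[0,0,0],[0,0,0.5],1],[[0,0,0],[0,0,0.3],1],[[0,0,0],[0,0,0],1]]'
python3 -c "
from h import *
s=readout.get_state();print(s['moment'],tool(s)[:2,0])"
python3 -m handwheel '[[[0,0,0],[0,0,0.5],1],[[0,0,0],[0,0,0.3],1],[[0,0,0],[0,0,0],1]]'
python3 -c "
from h import *
s=readout.get_state();print(s['moment'],tool(s)[:2,0],s['width'])"
```

```text
clock: 50.98
position: [0.6283, 0.087, 0.1449]
ee_rot: [-0.0, 0.997, -0.073, -0.0]
contact_force: [-1.0, 1.8, -2.8]
width: 0.025
gripper_force: 88.7
[ 0.43463266  0.40905232 -0.00563296] [ 0.98940259 -0.14519772]
clock: 51.35
position: [0.6284, 0.0871, 0.1449]
ee_rot: [-0.0, 0.993, -0.114, -0.0]
contact_force: [-1.4, 1.6, -3.6]
width: 0.0249
gripper_force: 88.8
[0.5895635 0.3855756 0.7881346] [ 0.97399361 -0.22657545] 0.02488840595021451
```

The stop was felt (0.79 N m). Back off, lift, and move above cam 1 while turning back.

```bash
python3 -m handwheel '[[[0,0,0],[0,0,-0.9],1],[[0,0,-5],[0,0,0],1],[[0,0,-15],[0,0,0],1],[[0,0,-25],[0,0,0],1],[[5,25,0],[0,0,0],1],[[5,30,0],[0,0,0],1],[[3.7,22,0],[0,0,0],1],[[0,0,0],[0,0,-1],1],[[0,0,0],[0,0,-1],1],[[0,0,0],[0,0,-1],1],[[0,0,0],[0,0,-1],1],[[0,0,0],[0,0,-1],1],[[0,0,0],[0,0,-1],1],[[0,0,0],[0,0,-1],1],[[0,0,0],[0,0,-1],1],[[0,0,0],[0,0,-1],1],[[0,0,0],[0,0,-1],1]]'
python3 -m handwheel '[[[0,0,0],[0,0,-1],1],[[0,0,0],[0,0,-1],1],[[0,0,0],[0,0,-1],1],[[0,0,0],[0,0,-1],1],[[0,0,0],[0,0,-1],1],[[0,0,0],[0,0,-1],1],[[0,0,0],[0,0,-1],1],[[0,0,0],[0,0,0],1],[[0,0,0],[0,0,0],1]]'
python3 - <<'E'
from h import *
im=snap("wrist"); cv2.imwrite("pics/w14.png",im); go(.6319,.0087,.1446,1.663)
E
```

```text
clock: 53.48
position: [0.632, 0.008, 0.1908]
ee_rot: [0.0, 0.897, 0.441, 0.001]
contact_force: [-0.2, -0.2, -2.1]
width: 0.025
gripper_force: 88.8
clock: 54.6
position: [0.6318, 0.0083, 0.1904]
ee_rot: [0.0, 0.681, 0.732, 0.0]
contact_force: [-0.6, -0.1, -2.4]
width: 0.0252
gripper_force: 88.8
shift [ 0.3  0.2 45.6] turn [ 0.    0.   -0.19]
```

View pics/w14.png

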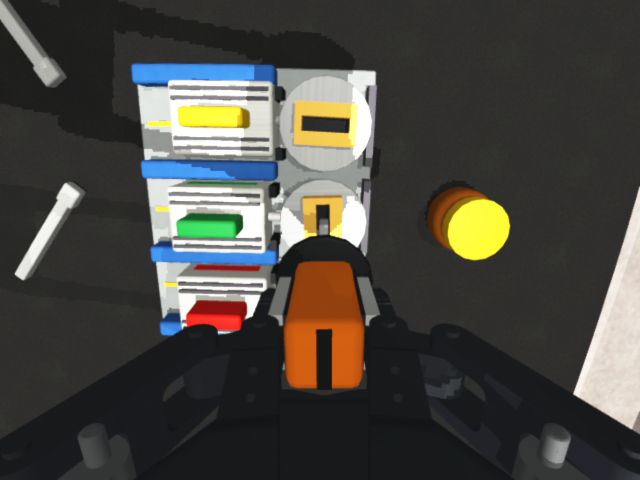

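Cam 0's slot at (325,124) now lies in line with the lane and the yellow unit is drawn in. The blade hangs over cam 1's slot at (323,215). Insert and turn.

```bash
python3 -m handwheel '[[[0.3,0.2,15],[0,0,-0.19],1],[[0,0,15],[0,0,0],1],[[0,0,5],[0,0,0],1],[[0,0,4],[0,0,0],1],[[0,0,3],[0,0,0],1],[[0,0,3.5],[0,0,0],1],[[0,0,0],[0,0,0],1]]'
python3 -c "
from h import *
go(.6319,.0087,.1446,1.663)"
```

```text
clock: 55.52
position: [0.6316, 0.009, 0.1444]
ee_rot: [-0.0, 0.673, 0.739, -0.0]
contact_force: [-0.4, 0.8, -3.3]
width: 0.0251
gripper_force: 88.8
shift [-0.3  0.2 -0.2] turn [-0.   -0.    0.01]
```

```bash
python3 -m handwheel '[[[0,0,0],[0,0,0.5],1],[[0,0,0],[0,0,0.9],1],[[0,0,0],[0,0,0.9],1],[[0,0,0],[0,0,0.9],1],[[0,0,0],[0,0,0.9],1],[[0,0,0],[0,0,0.9],1],[[0,0,0],[0,0,0.9],1],[[0,0,0],[0,0,0.9],1],[[0,0,0],[0,0,0.9],1],[[0,0,0],[0,0,0.9],1],[[0,0,0],[0,0,0.9],1],[[0,0,0],[0,0,0.9],1],[[0,0,0],[0,0,0.9],1],[[0,0,0],[0,0,0.9],1],[[0,0,0],[0,0,0.9],1],[[0,0,0],[0,0,0.9],1],[[0,0,0],[0,0,0.9],1],[[0,0,0],[0,0,0.9],1],[[0,0,0],[0,0,0.9],1],[[0,0,0],[0,0,0],1]]'
python3 -c "
from h import *
s=readout.get_state();print(s['moment'],tool(s)[:2,0])"
```

```text
clock: 58.02
position: [0.6315, 0.0092, 0.1446]
ee_rot: [-0.0, 0.999, -0.042, -0.0]
contact_force: [0.0, -0.0, -2.6]
width: 0.0246
gripper_force: 88.9
[0.14978902 0.13855583 0.04289189] [ 0.99649339 -0.08367134]
```

```bash
python3 -m handwheel '[[[0,0,0],[0,0,0.5],1],[[0,0,0],[0,0,0.4],1],[[0,0,0],[0,0,0],1]]'
python3 -c "
from h import *
s=readout.get_state();print(s['moment'],tool(s)[:2,0])"
python3 -m handwheel '[[[0,0,0],[0,0,0.5],1],[[0,0,0],[0,0,0],1]]'
python3 -c "
from h import *
s=readout.get_state();print(s['moment'],tool(s)[:2,0])"
```

```text
clock: 58.4
position: [0.6317, 0.0092, 0.1446]
ee_rot: [-0.0, 0.996, -0.088, -0.0]
contact_force: [-0.6, 0.1, -1.8]
width: 0.0251
gripper_force: 88.9
[0.24791865 0.20249525 0.09888347] [ 0.98435375 -0.17620354]
clock: 58.65
position: [0.6318, 0.0093, 0.1446]
ee_rot: [-0.0, 0.994, -0.114, 0.0]
contact_force: [0.4, 1.3, -0.3]
width: 0.025
gripper_force: 89.1
[0.37783855 0.1407551  0.7763257 ] [ 0.97412645 -0.22600362]
```

```bash
python3 -m handwheel '[[[0,0,0],[0,0,-0.9],1],[[0,0,-5],[0,0,0],1],[[0,0,-15],[0,0,0],1],[[0,0,-25],[0,0,0],1],[[5,25,0],[0,0,0],1],[[5,30,0],[0,0,0],1],[[4.2,22.3,0],[0,0,0],1],[[0,0,0],[0,0,-1],1],[[0,0,0],[0,0,-1],1],[[0,0,0],[0,0,-1],1],[[0,0,0],[0,0,-1],1],[[0,0,0],[0,0,-1],1],[[0,0,0],[0,0,-1],1],[[0,0,0],[0,0,-1],1],[[0,0,0],[0,0,-1],1],[[0,0,0],[0,0,-1],1],[[0,0,0],[0,0,-1],1]]'
python3 -m handwheel '[[[0,0,0],[0,0,-1],1],[[0,0,0],[0,0,-1],1],[[0,0,0],[0,0,-1],1],[[0,0,0],[0,0,-1],1],[[0,0,0],[0,0,-1],1],[[0,0,0],[0,0,-1],1],[[0,0,0],[0,0,-0.6],1],[[0,0,0],[0,0,0],1],[[0,0,0],[0,0,0],1]]'
python3 - <<'E'
from h import *
im=snap("wrist"); cv2.imwrite("pics/w15.png",im); go(.6358,-.0692,.1446,1.608)
E
```

```text
clock: 60.78
position: [0.6355, -0.0699, 0.1901]
ee_rot: [0.0, 0.898, 0.441, 0.0]
contact_force: [-0.4, 0.1, -1.9]
width: 0.025
gripper_force: 88.8
clock: 61.9
position: [0.6353, -0.0698, 0.1898]
ee_rot: [0.0, 0.697, 0.717, 0.0]
contact_force: [-0.4, -0.6, -0.9]
width: 0.025
gripper_force: 88.8
shift [ 0.5  0.5 45.1] turn [ 0.   -0.   -0.07]
```

```bash
python3 -m handwheel '[[[0.5,0.5,15],[0,0,-0.07],1],[[0,0,15],[0,0,0],1],[[0,0,5],[0,0,0],1],[[0,0,4],[0,0,0],1],[[0,0,3],[0,0,0],1],[[0,0,3],[0,0,0],1],[[0,0,0],[0,0,0],1]]'
python3 -c "
from h import *
go(.6358,-.0692,.1446,1.608)"
```

```text
clock: 62.82
position: [0.6357, -0.069, 0.1444]
ee_rot: [-0.0, 0.694, 0.72, 0.0]
contact_force: [-0.9, 0.0, -2.3]
width: 0.0249
gripper_force: 88.8
shift [-0.2  0.1 -0.2] turn [-0.   -0.    0.01]
```

```bash
python3 -m handwheel '[[[0,0,0],[0,0,0.5],1],[[0,0,0],[0,0,0.9],1],[[0,0,0],[0,0,0.9],1],[[0,0,0],[0,0,0.9],1],[[0,0,0],[0,0,0.9],1],[[0,0,0],[0,0,0.9],1],[[0,0,0],[0,0,0.9],1],[[0,0,0],[0,0,0.9],1],[[0,0,0],[0,0,0.9],1],[[0,0,0],[0,0,0.9],1],[[0,0,0],[0,0,0.9],1],[[0,0,0],[0,0,0.9],1],[[0,0,0],[0,0,0.9],1],[[0,0,0],[0,0,0.9],1],[[0,0,0],[0,0,0.9],1],[[0,0,0],[0,0,0.9],1],[[0,0,0],[0,0,0.9],1],[[0,0,0],[0,0,0.9],1],[[0,0,0],[0,0,0.9],1],[[0,0,0],[0,0,0],1]]'
python3 -c "
from h import *
s=readout.get_state();print(s['moment'],tool(s)[:2,0])"
python3 -m handwheel '[[[0,0,0],[0,0,0.5],1],[[0,0,0],[0,0,0],1]]'
python3 -c "
from h import *
s=readout.get_state();print(s['moment'],tool(s)[:2,0])"
```

```text
clock: 65.32
position: [0.6355, -0.0687, 0.1447]
ee_rot: [-0.0, 0.998, -0.07, -0.0]
contact_force: [-0.6, 0.8, -1.7]
width: 0.025
gripper_force: 88.9
[0.22455855 0.14732024 0.00613148] [ 0.99032141 -0.13879297]
clock: 65.58
position: [0.6357, -0.0687, 0.1446]
ee_rot: [-0.0, 0.995, -0.095, -0.0]
contact_force: [-0.7, 0.9, -1.0]
width: 0.025
gripper_force: 88.9
[0.34522694 0.2297738  0.27495541] [ 0.98194934 -0.18914407]
```

```bash
python3 -m handwheel '[[[0,0,0],[0,0,0.4],1],[[0,0,0],[0,0,0],1]]'
python3 -c "
from h import *
s=readout.get_state();print(s['moment'],tool(s)[:2,0])"
python3 -m handwheel '[[[0,0,0],[0,0,-0.9],1],[[0,0,-5],[0,0,0],1],[[0,0,-15],[0,0,0],1],[[0,0,-30],[0,0,0],1],[[0,0,-40],[0,0,0],1],[[0,0,-30],[0,0,0],1],[[0,0,0],[0,0,0],1],[[0,0,0],[0,0,0],1]]'
python3 -c "
from h import *
go(.4545,.3945,.225,2.26)"
```

```text
clock: 65.82
position: [0.6358, -0.0687, 0.1446]
ee_rot: [-0.0, 0.993, -0.115, 0.0]
contact_force: [-1.0, 1.4, -1.5]
width: 0.0247
gripper_force: 89.1
[0.42399252 0.15986702 0.79238225] [ 0.97341493 -0.22904884]
clock: 66.82
position: [0.6351, -0.0691, 0.2637]
ee_rot: [-0.0, 0.998, -0.07, -0.001]
contact_force: [0.3, -0.1, -2.8]
width: 0.0253
gripper_force: 88.9
shift [-243.8 -433.7   39. ] turn [-1.000e-02  1.000e-02 -2.293e+01]
```

All three cams are at their stops. Return the driver to the stand.

```bash
python3 -m handwheel '[[[-15,-27,0],[0,0,0],1],[[-25,-45,0],[0,0,0],1],[[-29,-52,0],[0,0,0],1],[[-29,-52,0],[0,0,0],1],[[-29,-52,0],[0,0,0],1],[[-29,-52,0],[0,0,0],1],[[-29,-52,0],[0,0,0],1],[[-29,-52,0],[0,0,0],1],[[-20,-32,0],[0,0,0],1],[[-10,-18,0],[0,0,0],1],[[0,0,0],[0,0,-1],1],[[0,0,0],[0,0,-1],1],[[0,0,0],[0,0,-1],1],[[0,0,0],[0,0,-1],1],[[0,0,0],[0,0,-1],1],[[0,0,0],[0,0,-1],1],[[0,0,0],[0,0,-1],1],[[0,0,0],[0,0,-1],1],[[0,0,0],[0,0,-1],1],[[0,0,0],[0,0,-1],1]]'
python3 -m handwheel '[[[0,0,0],[0,0,-1],1],[[0,0,0],[0,0,-1],1],[[0,0,0],[0,0,-1],1],[[0,0,0],[0,0,-1],1],[[0,0,0],[0,0,-1],1],[[0,0,0],[0,0,-1],1],[[0,0,0],[0,0,-1],1],[[0,0,0],[0,0,-1],1],[[0,0,0],[0,0,-1],1],[[0,0,0],[0,0,-1],1],[[0,0,0],[0,0,-1],1],[[0,0,0],[0,0,-1],1],[[0,0,0],[0,0,-0.95],1],[[0,0,0],[0,0,0],1],[[0,0,0],[0,0,0],1]]'
python3 -c "
from h import *
go(.4541,.3953,.19,2.26)"
```

```text
clock: 69.32
position: [0.4551, 0.3935, 0.2633]
ee_rot: [0.001, 0.898, 0.439, -0.001]
contact_force: [0.2, -1.3, -2.2]
width: 0.0251
gripper_force: 88.9
clock: 71.2
position: [0.455, 0.3942, 0.2639]
ee_rot: [-0.0, 0.426, 0.905, -0.001]
contact_force: [-0.3, -0.2, -1.7]
width: 0.0249
gripper_force: 88.9
shift [ 1.4  0.1 73.9] turn [-0.01  0.    0.01]
```

```bash
python3 -m handwheel '[[[1.4,0,30],[0,0,0],1],[[0,0,35],[0,0,0],1],[[0,0,15],[0,0,0],1],[[0,0,15],[0,0,0],1],[[0,0,15],[0,0,0],1],[[0,0,0],[0,0,0],1]]'
python3 -m handwheel '[[[0,0,15],[0,0,0],1],[[0,0,15],[0,0,0],1],[[0,0,12],[0,0,0],1],[[0,0,8],[0,0,0],1],[[0,0,5],[0,0,0],1],[[0,0,0],[0,0,0],1],[[0,0,0],[0,0,0],1]]'
```

```text
clock: 71.95
position: [0.4534, 0.3955, 0.1535]
ee_rot: [-0.001, 0.425, 0.905, -0.001]
contact_force: [0.7, -0.8, -1.8]
width: 0.0249
gripper_force: 89.0
clock: 72.82
position: [0.4542, 0.3961, 0.0999]
ee_rot: [0.0, 0.425, 0.905, 0.0]
contact_force: [-0.2, 0.1, -2.5]
width: 0.0247
gripper_force: 89.0
```

Another 2 mm down, then release and rise, and move aside to look at the whole scene.

```bash
python3 -m handwheel '[[[0,0,2],[0,0,0],1],[[0,0,0],[0,0,0],1],[[0,0,0],[0,0,0],0.1],[[0,0,0],[0,0,0],0],[[0,0,0],[0,0,0],-0.2],[[0,0,0],[0,0,0],-0.2],[[0,0,-10],[0,0,0],-0.2],[[0,0,-30],[0,0,0],-0.2],[[0,0,-50],[0,0,0],-0.2],[[0,0,-55],[0,0,0],-0.2],[[40,0,-20],[0,0,0],-0.2],[[50,0,0],[0,0,0],-0.2],[[50,0,0],[0,0,0],-0.2],[[50,0,0],[0,0,0],-0.2],[[0,0,0],[0,0,0],-0.2],[[0,0,0],[0,0,0],-0.2]]'
python3 - <<'E'
from h import *
t=snap("top"); s=snap("scene"); cv2.imwrite("pics/t16.png",t); cv2.imwrite("pics/s16.png",s)
a=cv2.resize(t[160:310,80:400],(800,375),interpolation=cv2.INTER_CUBIC); b=cv2.resize(s[140:300,250:490],(338,225),interpolation=cv2.INTER_CUBIC)
c=cv2.resize(cv2.imread("pics/w15.png")[40:340,120:400],(210,225)); 
cv2.imwrite("pics/c16.png",np.vstack([a,np.hstack([b,c,np.zeros((225,252,3),np.uint8)])]))
print(readout.get_state()["position"])
E
```

```text
clock: 74.82
position: [0.3327, 0.5419, 0.2629]
ee_rot: [0.0, 0.425, 0.905, 0.0]
contact_force: [-0.6, 0.4, 0.1]
width: 0.051
gripper_force: 0.0
[0.33343986 0.5413209  0.26282929]
```

View pics/c16.png

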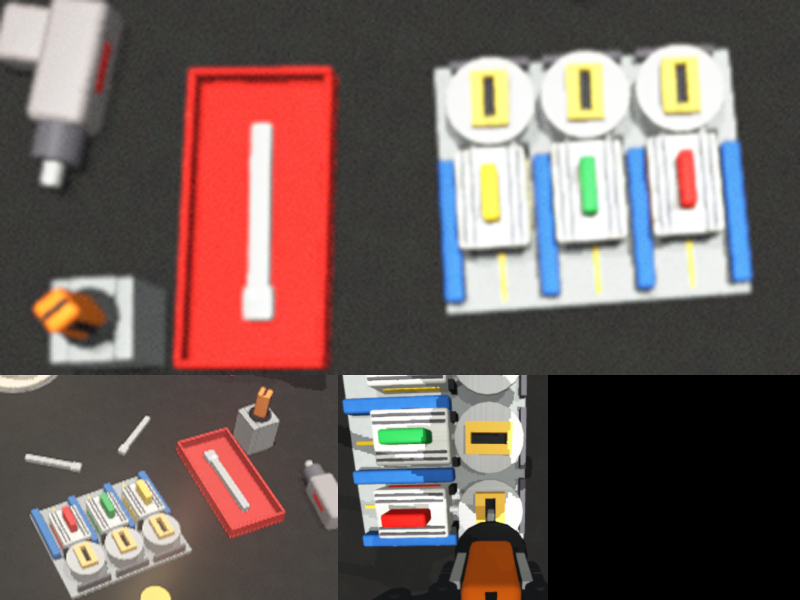

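The final view shows all three slots in line with their lanes (crop (490,95), (586,90), (681,85)) and all three units drawn up to their cams. The driver stands upright in the stand at (75,310), the bar is in the tray, and the gripper touches nothing. I'm handing in.

```bash
python3 -c "
from rig import manip
print(manip.sign_off())"
```

```text
the job is handed in; nothing more can be done
None
```

I handed in the job at about 75 s: the bar is in the red tray, all three control units are locked home in the dock with the screwdriver, and the screwdriver is back upright in its stand.

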